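# Turn a drain valve's lever end for end and shut the valve

## Task

The quick-release lever on the drain valve was fitted the wrong way round: when the valve is turned shut (clockwise) its black handle swings back into the stand's back plate. Pull the lever straight off its leaning stem, turn it end for end, and push it back on over the pin until it is fully home on the drive tang, with the valve still open and the handle now pointing to the opposite side along the pipe. Then turn the valve fully shut with it, the handle swinging round to the front until the stem meets its stop; leave the lever fully home, and do not knock over or shift the things standing round about.

Things in the scene. Friction and masses are not known exactly. Their poses are not given: they have to be found in the camera images.
- drain_valve: ball valve in a fixed horizontal 38 mm pipe on a stand. Origin: centre of the underside of the 140 (x) by 190 (y) mm base plate; x to the back, y along the pipe to the left, z up. Pipe axis at x = 20, 85 mm up; pipe 300 mm long. Back plate 227 mm high, 190 wide, front face at x = +60 mm. The stem leans 30 degrees to the front (-x), its direction (-0.5, 0, 0.866) in this frame.
- lever: steel lever, 193 mm long, 0.17 to 0.34 kg, a push fit on the stem. Origin: hub axis, at the hub's underside. x points to the black handle, z along the hub axis, out from the valve. Hub: 36 mm square foot, 13 mm high, with a drive slot 24 (x) by 13 mm through it; on it a round boss, 36 wide, 18 high, bore 13 mm. Pointer tail on the other side, to x = -46. At the start seated, its handle to the left (valve's +y).
- lever_grip (a point): point in the middle of the lever's flat bar, 34 mm from the hub axis towards the handle, 21.5 mm above the hub's underside, 13 mm from the lever's centre of mass, which lies at x = 21 mm. The bar is 20 mm wide (lever y) and 9 mm thick (z), and runs from the hub (x = 18) to x = 85 mm. Axes as the lever's.
- handle_end (a point): centre of the free end of the black handle, 147 mm from the hub axis along the lever's x, 21.5 mm above the hub's underside. The sleeve covers x = 85 to 147 mm, 25 mm wide, 15 mm thick. Axes as the lever's.
- stem_seat (a point): on the stem's axis, on the 33 mm collar where the hub's underside rests when home (lever's origin is then here). z out along the stem; at joint 0 y lies along the pipe to the left, x up the slope to the back; x, y turn with the stem. A drive tang 22 (y) by 11 (x) mm stands 10 mm above it: the lever goes on only within about 5 degrees of +y or -y, else it stays 10 mm high.
- pin_tip (a point): tip of the stem's round pivot pin, on its axis, 41 mm above stem_seat. The pin stands on the tang, is 11 mm thick, and tapers to 7 mm over its last 8 mm; the hub's 13 mm bore goes over it. Bonnet top: 62 mm wide, 6 mm below stem_seat. Two sprung plungers in the tang's sides grip the lever's slot: its own weight leaves it 6 to 8 mm high; a push of 10 to 15 N along the stem seats it, a pull of about 8 N draws it off.
- valve_stem (a joint): angle of the stem: 0 = open (tang along the pipe; the start), 1.571 = shut, against the stop; grows clockwise as seen looking down on the stem. It takes 0.25 N m to turn and stays where it is left.
- bowl: small steel bowl, 95 mm wide, 39 high, a bystander to the left; origin at the centre of its underside
- spool: stainless reducer funnel with two flanges, 75 mm wide, 100 high, a bystander to the left; origin at the centre of its underside
- bottle_amber: sample bottle, amber, with a white cap, 68 mm wide, 208 high, a bystander to the left; origin at the centre of its underside
- small_vessel: conical steel vessel, 104 mm wide, 112 high, a bystander behind the valve; origin at the centre of its underside

How it is judged:
On the way, in this order (a step that is already met when the one before it is completed fails the run):
1. the lever is lifted clear off the pin, its hub more than 45 mm above the seat, with the valve still open (z of lever in the frame of stem_seat above 0.045 m and value of joint valve_stem below 0.25 rad), for 0.1 s.
2. the lever is back on the stem, fully home over the tang (hub within 3 mm of the collar and of the axis), turned end for end, with the valve still open (x of lever in the frame of stem_seat between -0.003 and 0.003 m and y of lever in the frame of stem_seat between -0.003 and 0.003 m and z of lever in the frame of stem_seat below 0.003 m and angle between the z axis of lever and the z axis of stem_seat, either way round below 0.12 rad and y of handle_end in the frame of stem_seat below -0.12 m and value of joint valve_stem below 0.25 rad), for 0.2 s.
At the end, for the whole second after the job is handed in: the lever sits on the stem turned end for end and fully home (hub's underside within 3 mm of the collar, within 3 mm of the axis, square to it within 0.12 rad), the valve is shut (stem at 1.45 rad or more of 1.571), so that the handle points to the front, and all is at rest (x of lever in the frame of stem_seat between -0.003 and 0.003 m and y of lever in the frame of stem_seat between -0.003 and 0.003 m and z of lever in the frame of stem_seat below 0.003 m and angle between the z axis of lever and the z axis of stem_seat, either way round below 0.12 rad and y of handle_end in the frame of stem_seat below -0.12 m and linear speed of lever below 0.02 m/s and angular speed of lever below 0.2 rad/s and value of joint valve_stem above 1.45 rad); the robot touches nothing.
It fails at once if the steel bowl is shifted by more than 30 mm or tipped (distance of bowl from where it was at the start of the episode above 0.03 m or angle between bowl's own z axis and vertical above 0.5 rad).
It fails at once if the funnel-shaped reducer is shifted by more than 30 mm or tipped (distance of spool from where it was at the start of the episode above 0.03 m or angle between spool's own z axis and vertical above 0.5 rad).
It fails at once if the amber bottle is shifted by more than 30 mm or tipped (distance of bottle_amber from where it was at the start of the episode above 0.03 m or angle between bottle_amber's own z axis and vertical above 0.5 rad).
It fails at once if the conical steel vessel is shifted by more than 30 mm or tipped (distance of small_vessel from where it was at the start of the episode above 0.03 m or angle between small_vessel's own z axis and vertical above 0.5 rad).
It also fails if it takes over 61 s, if anything falls off the work surface, if the arm or the gripper's body presses on something with over 40 N, if the wrist force passes 120 N, or if a joint passes its speed limit or range.

## Robot

A 7-joint arm with a two-finger parallel gripper is mounted at the origin on a cart in front of the work surface, level with it; the furniture and walls round the work are solid. World frame = base frame: x ahead of the robot, y to its left, z up, the work surface at z = 0. Lengths are in m, angles in rad, forces in N, time in s.
With the tool pointing down it reaches from about 0.4 to 0.85 m from the base axis. Payload 10.4 kg.
Tool frame: the origin (TCP) lies at the very end of the fingers, on their centre line; the grasp point (between the pads) lies r.pinch_z behind it (r.pinch_z is the distance from the TCP to the grasp point, in m); z points along the fingers, x is the direction in which the jaws open and shut, and the axes are right-handed (so a half turn about z gives the same grasp; the last joint's range is limited). The gripper opens to 87 mm and grips with 3 to 60 N. Pads are 19 mm wide; open, the fingers measure 117 mm over their backs; the gripper's body (75 mm by 190 mm) begins 51 mm behind the grasp point.
Start: joints at [1.165, 0.332, -0.065, 1.46, 0.022, 1.35, -0.088], TCP at [0.233, -0.58, 0.223] pointing down, gripper open.
Joint ranges: [-2.6, 2.6], [-0.5, 2.12], [-1.47, 1.34], [0.16, 2.42], [-1.27, 4.41], [0.06, 2.06], [-2.6, 2.6]. Speed limits (rad/s): [2.22, 2.22, 2.79, 2.79, 3.14, 3.14, 3.14].

## Interface

Orientations are given as a unit quaternion [x, y, z, w].
In Python, from bench import r gives the robot as it stands.
- The arm moves only by the tool carry_out, never from a script. Its argument "increments" is text: rows parted by semicolons, each of 7 numbers parted by spaces: the turn, a rotation vector about the tool's x, y, z in degrees, then the shift along the tool's x, y, z in m, then the finger opening in m, from 0 to 0.087. A call has exactly 5 rows; each row is the pose to reach, as a shift and turn from the pose measured when the call began, along the tool's axes at that moment; what a row does not reach only later rows make up. A row lasts 1/8 s, in which the tool goes at most 62.5 mm and 10.7 degrees, less where a joint would pass 70% of its speed; a pose out of reach is approached as far as the arm can. A call with a gripper value outside its range is refused whole. The fingers move at their own pace and stop on an object; "squeeze" is the grip in N (left out, the last holds). Time passes only in rows, so rows that repeat a pose let the fingers close, or fill a call up. It gives the time, the measured TCP pose, the force and the opening at its end, in the units of the state.
- r.read_state(): the state, without advancing time (a new reading comes with each control period).
- r.camera(name): name is "scene" or "top"; returns (picture, depth): 420x560x3 uint8, blue, green, red; 420x560 float32, m along the optical axis (not along the pixel's ray), 0 where there is no reading.
- r.camera_model(name): a dict with "K" (3x3 intrinsics, pixels), "extrinsics" (4x4, takes a point from camera to world coordinates). Camera axes: x right, y down, z forward; pixel columns grow to the right and rows downward; lengths in m; the calibration is good to about 2 mm. A picture is of the moment at which its call begins. camera_model takes no time and is no camera call.
- r.close_job(): hands the job in, once; it reports no verdict.
The state is a dict: "time": time; "joint_positions": joint angles; "joint_vel": joint speeds; "joint_torque": joint torques, N m; "ee_pos": TCP position; "eef_rot": TCP orientation; "ft_force": force on the tool from outside, world axes, zero at the start; "torque": the same for the moment, N m; "width": finger opening in m.
Only numpy, scipy, OpenCV 4.12 (cv2) and the standard library are available. Lean on these libraries where they do the work, as an engineer would, in place of code of your own. Each camera call takes 0.05 s, during which the arm holds its last target.

## Working session

There is one attempt and no reset: what is moved stays moved. The work goes in short steps, Python scripts to look and compute and a tool call to move; the robot and the scene stay as the last step left them, time stands still between calls to the robot, and variables do not carry over. Pictures are saved under pics/ and viewed, and the job is handed in when it is done.

Besides the shell and the picture viewer there is one more tool, called after "Emit:" as a command line: name --argument value ..., lists and objects as JSON in quotes. carry_out: Moves the arm, as the interface text tells. Its arguments: {"type":"object","properties":{"increments":{"type":"string"},"squeeze":{"type":"number"}},"required":["increments"]}

```bash
ls; mkdir -p pics; python3 - <<'E'
from bench import r
import cv2,numpy as np
np.set_printoptions(precision=4,suppress=True)
print(r.read_state(), r.pinch_z)
for n in("scene","top"):
    p,d=r.camera(n); cv2.imwrite(f"pics/{n}0.png",p); np.save(f"{n}0.npy",d)
    m=r.camera_model(n); print(n,m["K"],m["extrinsics"])
E
```

```text
pics
{'time': 0.0, 'joint_positions': array([ 1.1654,  0.3329, -0.0647,  1.4609,  0.0216,  1.3499, -0.0885]), 'joint_vel': array([-0.0011,  0.0006, -0.001 , -0.0003,  0.0001, -0.0003, -0.0018]), 'joint_torque': array([  0.0004, -62.3261,   0.0249, -38.9887,  -0.0612,   0.0399,
         0.0002]), 'ee_pos': array([ 0.2333, -0.5794,  0.2217]), 'eef_rot': array([ 0.8287, -0.5597, -0.0006, -0.0004]), 'ft_force': array([0.7858, 0.2832, 0.1219]), 'torque': array([ 0.0324,  0.0125, -0.0053]), 'width': 0.08687947212514048} 0.0187
scene [[418.7692   0.     273.3405]
 [  0.     418.7692 211.1757]
 [  0.       0.       1.    ]] [[ 0.8427 -0.4103  0.3487  0.1742]
 [-0.5382 -0.6595  0.5248 -0.2291]
 [ 0.0146 -0.6299 -0.7766  1.0233]
 [ 0.      0.      0.      1.    ]]
top [[443.6772   0.     271.4818]
 [  0.     443.6772 202.1672]
 [  0.       0.       1.    ]] [[ 0.0194 -0.9879  0.154   0.3749]
 [-0.9998 -0.0208 -0.0072  0.3932]
 [ 0.0103 -0.1538 -0.988   1.2858]
 [ 0.      0.      0.      1.    ]]
```

View pics/scene0.png

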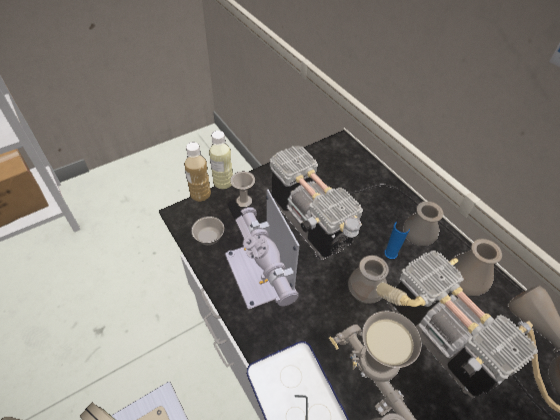

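View pics/top0.png

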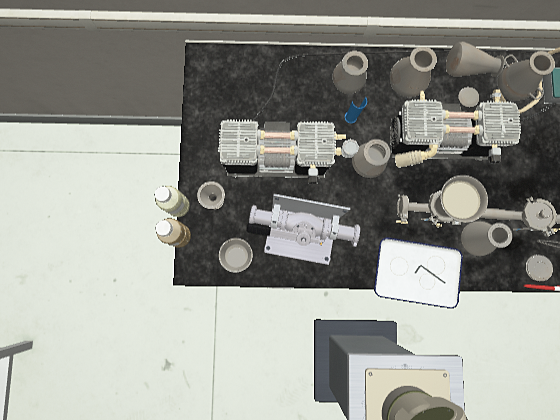

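```bash
python3 - <<'E'
import cv2
a=cv2.imread("pics/scene0.png")[180:320,180:320]; cv2.imwrite("pics/s0z.png",cv2.resize(a,(600,600),interpolation=cv2.INTER_CUBIC))
a=cv2.imread("pics/top0.png")[180:280,230:370]; cv2.imwrite("pics/t0z.png",cv2.resize(a,(798,570),interpolation=cv2.INTER_CUBIC))
E
```

```text
(no output)
```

View pics/s0z.png

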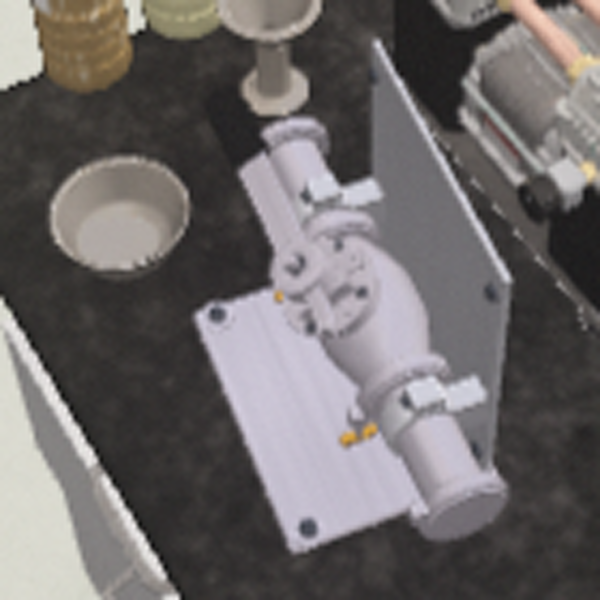

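View pics/t0z.png

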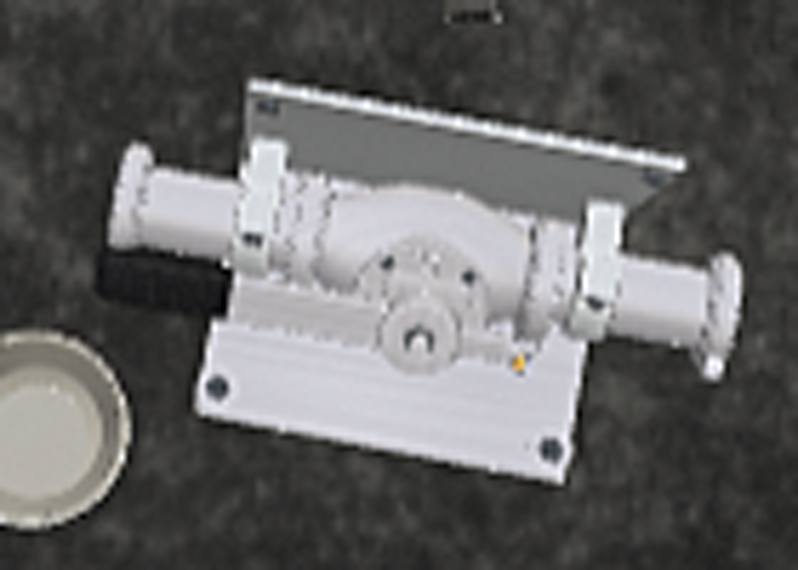

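```bash
cat > h.py <<'E'
import numpy as np,cv2
from bench import r
np.set_printoptions(precision=4,suppress=True)
M={n:r.camera_model(n) for n in("scene","top")}
def ray(n,u,v):
    K=M[n]["K"];T=M[n]["extrinsics"];d=T[:3,:3]@np.array([(u-K[0,2])/K[0,0],(v-K[1,2])/K[1,1],1.]);return T[:3,3],d
def onz(n,u,v,z):
    o,d=ray(n,u,v);return o+d*(z-o[2])/d[2]
def tri(ob):  # list of (cam,u,v)
    A=np.zeros((3,3));b=np.zeros(3)
    for n,u,v in ob:
        o,d=ray(n,u,v);d=d/np.linalg.norm(d);P=np.eye(3)-np.outer(d,d);A+=P;b+=P@o
    x=np.linalg.solve(A,b);return x,[np.linalg.norm(np.cross(x-ray(*q)[0],ray(*q)[1]/np.linalg.norm(ray(*q)[1]))) for q in ob]
def proj(n,p):
    T=M[n]["extrinsics"];c=T[:3,:3].T@(np.asarray(p)-T[:3,3]);q=M[n]["K"]@c;return q[:2]/q[2]
def cloud(n,d):
    K=M[n]["K"];T=M[n]["extrinsics"];v,u=np.mgrid[:d.shape[0],:d.shape[1]]
    c=np.stack([(u-K[0,2])/K[0,0]*d,(v-K[1,2])/K[1,1]*d,d],-1);return c@T[:3,:3].T+T[:3,3]
E
python3 - <<'E'
from h import *
t=lambda u,v:("top",230+(u+.5)/5.7-.5,180+(v+.5)/5.7-.5)
s=lambda u,v:("scene",180+(u+.5)*140/600-.5,180+(v+.5)*140/600-.5)
print("base corners front L,R",onz(*t(197,412),.006),onz(*t(567,483),.006))
print("screws",onz(*t(217,387),.01),onz(*t(551,449),.01), onz(*s(218,314),.01),onz(*s(308,527),.01))
print("backplate top corners",onz(*t(248,82),.227),onz(*t(685,165),.227),"scene",onz(*s(376,42),.227),onz(*s(510,280),.227))
for n in("scene","top"):
    P=cloud(n,np.load(n+"0.npy"))
    if n=="top": u0,v0,u1,v1=[int(q) for q in (230+290/5.7,180+115/5.7,230+600/5.7,180+150/5.7)]
    else: u0,v0,u1,v1=[180+int(q*140/600) for q in (395,130,460,280)]
    Q=P[v0:v1,u0:u1].reshape(-1,3); Q=Q[(Q[:,2]>.08)&(Q[:,2]<.22)]
    print(n,len(Q),Q[:3])
    c=Q.mean(0);U=np.linalg.svd(Q-c)[2];print("plane",c,U[2],np.abs((Q-c)@U[2]).mean())
    # base plate z
print("bosstop tri",tri([t(418,330),s(300,262)]))
print("handle",onz(*t(100,275),.15))
P=cloud("top",np.load("top0.npy"));print(P[180+340//6,230+418//6])
for uv in [(250,350),(300,400),(500,440),(400,310),(410,350),(420,330),(300,310),(150,275)]:
    n,u,v=t(*uv);print(uv,P[int(round(v)),int(round(u))])
E
```

```text
base corners front L,R [0.4297 0.402  0.006 ] [0.3979 0.2156 0.006 ]
screws [0.4422 0.3922 0.01  ] [0.4146 0.2242 0.01  ] [0.4413 0.3906 0.01  ] [0.4125 0.2238 0.01  ]
backplate top corners [0.5601 0.3819 0.227 ] [0.5283 0.1962 0.227 ] scene [0.5573 0.3774 0.227 ] [0.5273 0.194  0.227 ]
scene 413 [[0.548  0.3398 0.189 ]
 [0.5473 0.334  0.1955]
 [0.548  0.3305 0.1987]]
plane [0.5413 0.299  0.158 ] [-0.9842  0.1762  0.0164] 0.0009522289002809899
top 170 [[0.5535 0.3636 0.1783]
 [0.5525 0.3613 0.1848]
 [0.5528 0.3587 0.1834]]
plane [0.5469 0.3256 0.176 ] [-0.986   0.1665  0.0023] 0.0003051442500302064
bosstop tri (array([0.4603, 0.3039, 0.1618]), [np.float64(0.0009864591189176438), np.float64(0.000986459118917533)])
handle [0.484  0.4461 0.15  ]
[0.4645 0.3137 0.165 ]
(250, 350) [0.4609 0.3773 0.0118]
(300, 400) [0.4362 0.3508 0.0011]
(500, 440) [0.4181 0.2501 0.0049]
(400, 310) [0.4694 0.3114 0.1674]
(410, 350) [0.4518 0.3063 0.1687]
(420, 330) [0.4622 0.3036 0.1649]
(300, 310) [0.469  0.3567 0.1614]
(150, 275) [0.4827 0.4229 0.1637]
```

```bash
python3 - <<'E'
from h import *
psi=np.deg2rad(-9.7);c,s=np.cos(psi),np.sin(psi)
O=np.array([.4815,.2973,0]);X=np.array([c,s,0]);Y=np.array([-s,c,0]);Z=np.array([0,0,1.])
n=-.5*X+.8660254*Z; e=.8660254*X+.5*Z   # e = up slope to back
A=O+.02*X+.085*Z
for cam in("top","scene"):
    P=cloud(cam,np.load(cam+"0.npy"));a=(P-A)@n;b=(P-A)@e;y=(P-A)@Y
    m=(np.hypot(b,y)<.03)&(a>.05)&(a<.12)
    print(cam,m.sum());h,ed=np.histogram(a[m]*1000,bins=np.arange(50,112,2));print(list(zip(ed.astype(int),h)))
    k=m&(a>.082)&(a<.094); print("top face centre b,y",b[k].mean(),y[k].mean(),np.median(a[k]),b[k].min(),b[k].max(),y[k].min(),y[k].max())
    vv,uu=np.where(k);print(uu.mean(),vv.mean())
    img=cv2.imread(f"pics/{cam}0.png");v0,u0=int(vv.mean())-20,int(uu.mean())-26
    cv2.imwrite(f"pics/{cam}0b.png",cv2.resize(img[v0:v0+40,u0:u0+52],None,fx=14,fy=14,interpolation=cv2.INTER_CUBIC));print(u0,v0)
    # bar
    k=(abs(b)<.02)&(y>.03)&(y<.08)&(a>.06)&(a<.1);print("bar",k.sum(),np.median(a[k]),np.median(b[k]),b[k].min(),b[k].max())
    k=(abs(b)<.03)&(y>.09)&(y<.17)&(a>.05)&(a<.11);print("handle",k.sum(),np.median(a[k]),np.median(b[k]),y[k].max(), [ (round(q,3),np.round(np.median(b[k&(abs(y-q)<.006)]),4)) for q in np.arange(.09,.15,.012)])
E
```

```text
top 423
[(np.int64(50), np.int64(12)), (np.int64(52), np.int64(33)), (np.int64(54), np.int64(50)), (np.int64(56), np.int64(30)), (np.int64(58), np.int64(5)), (np.int64(60), np.int64(6)), (np.int64(62), np.int64(7)), (np.int64(64), np.int64(6)), (np.int64(66), np.int64(4)), (np.int64(68), np.int64(4)), (np.int64(70), np.int64(8)), (np.int64(72), np.int64(14)), (np.int64(74), np.int64(10)), (np.int64(76), np.int64(7)), (np.int64(78), np.int64(8)), (np.int64(80), np.int64(8)), (np.int64(82), np.int64(8)), (np.int64(84), np.int64(20)), (np.int64(86), np.int64(39)), (np.int64(88), np.int64(37)), (np.int64(90), np.int64(38)), (np.int64(92), np.int64(50)), (np.int64(94), np.int64(7)), (np.int64(96), np.int64(4)), (np.int64(98), np.int64(3)), (np.int64(100), np.int64(3)), (np.int64(102), np.int64(1)), (np.int64(104), np.int64(1)), (np.int64(106), np.int64(0)), (np.int64(108), np.int64(0))]
top face centre b,y 0.0015630641727730863 0.0030379265313912637 0.08957512996295366 -0.016574281059687244 0.01755857334909648 -0.029350925392402232 0.029496113283912304
302.6875 238.28645833333334
276 218

[... 1141 characters left out ...]
3)), (np.int64(102), np.int64(4)), (np.int64(104), np.int64(0)), (np.int64(106), np.int64(0)), (np.int64(108), np.int64(0))]
top face centre b,y 0.0002192452528728017 -0.000743203415173668 0.09007100096139296 -0.01884950721331538 0.016946525379217342 -0.028445951084751148 0.029734785474081246
249.62222222222223 241.95
223 221
bar 126 0.08628803531270643 8.592426740490142e-05 -0.011260356792176122 0.009226930766177331
handle 155 0.08895267046525461 0.0008990860436552117 0.14502049960085234 [(np.float64(0.09), np.float64(0.0017)), (np.float64(0.102), np.float64(0.0018)), (np.float64(0.114), np.float64(-0.0011)), (np.float64(0.126), np.float64(0.0023)), (np.float64(0.138), np.float64(-0.0006))]
```

```bash
cat >> h.py <<'E'
psi=np.deg2rad(-9.7);_c,_s=np.cos(psi),np.sin(psi)
O=np.array([.4815,.2973,0]);X=np.array([_c,_s,0]);Y=np.array([-_s,_c,0]);Z=np.array([0,0,1.])
n=-.5*X+.8660254*Z; e=.8660254*X+.5*Z; A=O+.02*X+.085*Z
E
python3 - <<'E'
from h import *
for cam in("top","scene"):
    P=cloud(cam,np.load(cam+"0.npy"));a=(P-A)@n;b=(P-A)@e;y=(P-A)@Y
    k=(a>.0885)&(a<.096)&(np.hypot(b,y)<.025)
    print(cam,k.sum(),"centre",(b[k].min()+b[k].max())/2,(y[k].min()+y[k].max())/2,b[k].mean(),y[k].mean(),np.percentile(y[k],[2,98]),np.percentile(b[k],[2,98]))
    k=(abs(b)<.03)&(y>.09)&(y<.17)&(a>.05)&(a<.11);print("handle edges b",np.percentile(b[k],[2,98]))
    bar=[ (round(q,3),np.round((b[(abs(b)<.02)&(a>.08)&(abs(y-q)<.004)].min()+b[(abs(b)<.02)&(a>.08)&(abs(y-q)<.004)].max())/2,4)) for q in (.03,.04,.05,.06,.07,.08)];print(bar)
    print("proj",proj(cam,A+.091*n),proj(cam,A+.101*n))
E
```

```text
top 123 centre 0.00043055679833161643 -0.0002564131730392605 0.0008389016994779353 0.0018113123182881595 [-0.0155  0.0188] [-0.0155  0.0155]
handle edges b [-0.0119  0.0124]
[(0.03, np.float64(0.0003)), (0.04, np.float64(0.0008)), (0.05, np.float64(-0.0003)), (0.06, np.float64(-0.0)), (0.07, np.float64(-0.0007)), (0.08, np.float64(-0.0011))]
proj [303.7324 239.3517] [303.6642 241.0668]
scene 124 centre -0.0013079294412830494 -0.002521670038458608 -0.000932346304122047 -0.002434751070746807 [-0.0199  0.0149] [-0.0173  0.0143]
handle edges b [-0.0127  0.0112]
[(0.03, np.float64(-0.0003)), (0.04, np.float64(-0.0007)), (0.05, np.float64(-0.0012)), (0.06, np.float64(-0.0009)), (0.07, np.float64(0.0001)), (0.08, np.float64(-0.001))]
proj [249.0896 241.5031] [247.0921 240.1257]
```

View pics/top0b.png

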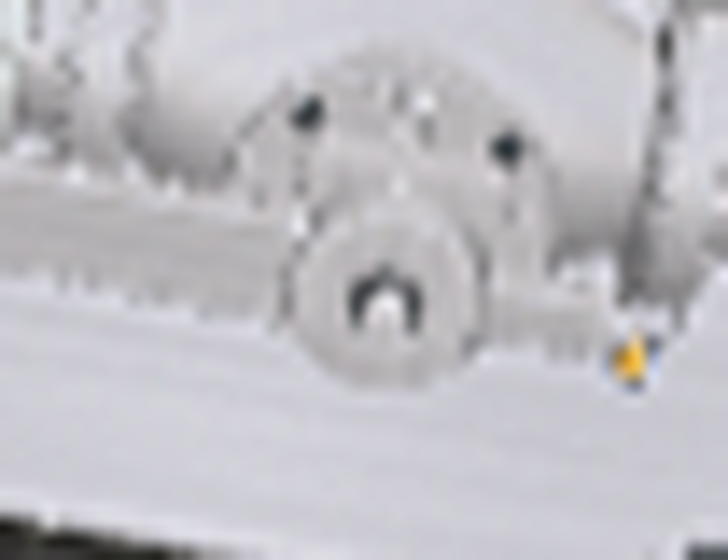

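View pics/scene0b.png

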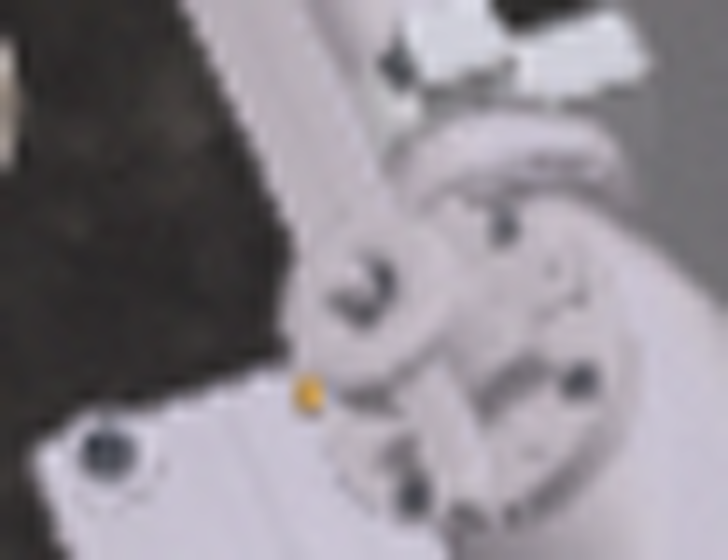

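```bash
cat >> h.py <<'E'
from scipy.spatial.transform import Rotation as Ro
seat=A+.060*n+.0005*e+.0005*Y
def leverpose(phi): # phi ccw about n from handle at +Y; returns dir of handle
    return Ro.from_rotvec(np.deg2rad(phi)*n).apply(Y)
def tcp(phi,h,grip=.034,dz=.002,sx=0.,sy=0.):
    """TCP pose holding bar with lever at angle phi, hub h above seat"""
    Rr=Ro.from_rotvec(np.deg2rad(phi)*n)
    p=seat+h*n+sx*e+sy*Y+grip*Rr.apply(Y)+(.0215+dz-.0187)*n
    return p,Rr*Ro.from_matrix(np.stack([e,-Y,-n],1))
def delta(p,R):
    st=r.read_state();R0=Ro.from_quat(st["eef_rot"])
    return np.rad2deg((R0.inv()*R).as_rotvec()),R0.inv().apply(p-st["ee_pos"])
def show():
    st=r.read_state();print("t",st["time"],"p",st["ee_pos"],"q",st["eef_rot"],"\nj",st["joint_positions"],"F",st["ft_force"],"T",st["torque"],"w",round(st["width"],4))
E
python3 - <<'E'
from h import *
for cam in("top","scene"):
    P=cloud(cam,np.load(cam+"0.npy")).reshape(-1,3);d=np.load(cam+"0.npy").ravel()
    k=(d>0)&(P[:,0]>.25)&(P[:,0]<.75)&(P[:,1]>-.7)&(P[:,1]<.6)
    Q=P[k]
    for y0 in np.arange(-.7,.6,.1):
        m=(Q[:,1]>y0)&(Q[:,1]<y0+.1); print(cam,round(y0,1),[ (round(x0,2),round(Q[m&(Q[:,0]>x0)&(Q[:,0]<x0+.1),2].max(initial=0),3)) for x0 in (.25,.35,.45,.55,.65)])
p,R=tcp(0,.12);print(p,R.as_quat(),delta(p,R)); print(seat)
E
```

```text
top -0.7 [(0.25, np.float64(0.0)), (0.35, np.float64(0.0)), (0.45, np.float64(0.0)), (0.55, np.float64(0.0)), (0.65, np.float64(0.0))]
top -0.6 [(0.25, np.float64(0.0)), (0.35, np.float64(0.0)), (0.45, np.float64(0.0)), (0.55, np.float64(0.0)), (0.65, np.float64(0.0))]
top -0.5 [(0.25, np.float64(0.015)), (0.35, np.float64(0.019)), (0.45, np.float64(0.057)), (0.55, np.float64(0.009)), (0.65, np.float64(0.007))]
top -0.4 [(0.25, np.float64(0.018)), (0.35, np.float64(0.017)), (0.45, np.float64(0.141)), (0.55, np.float64(0.116)), (0.65, np.float64(0.008))]
top -0.3 [(0.25, np.float64(0.005)), (0.35, np.float64(0.144)), (0.45, np.float64(0.145)), (0.55, np.float64(0.115)), (0.65, np.float64(0.189))]
top -0.2 [(0.25, np.float64(0.017)), (0.35, np.float64(0.085)), (0.45, np.float64(0.226)), (0.55, np.float64(0.228)), (0.65, np.float64(0.193))]
top -0.1 [(0.25, np.float64(0.016)), (0.35, np.float64(0.016)), (0.45, np.float64(0.227)), (0.55, np.float64(0.227)), (0.65, np.float64(0.19))]
top -0.0 [(0.25, np.float64(0.018)), (0.35, np.float64(0.018)), (0.45, np.float64(0.074)), (0.55, np.float
[... 2070 characters left out ...]
, (0.35, np.float64(0.175)), (0.45, np.float64(0.228)), (0.55, np.float64(0.176)), (0.65, np.float64(0.21))]
scene 0.3 [(0.25, np.float64(0.004)), (0.35, np.float64(0.172)), (0.45, np.float64(0.229)), (0.55, np.float64(0.23)), (0.65, np.float64(0.189))]
scene 0.4 [(0.25, np.float64(0.004)), (0.35, np.float64(0.043)), (0.45, np.float64(0.169)), (0.55, np.float64(0.179)), (0.65, np.float64(0.19))]
scene 0.5 [(0.25, np.float64(0.005)), (0.35, np.float64(0.042)), (0.45, np.float64(0.105)), (0.55, np.float64(0.104)), (0.65, np.float64(0.189))]
[0.4164 0.3434 0.2453] [ 0.9625 -0.0817  0.2579  0.0219] (array([ 15.2336,  27.4063, -56.9904]), array([-0.7877, -0.5145, -0.0225]))
[0.4722 0.2994 0.1372]
```

```bash
cat >> h.py <<'E'
def rows(poses,w):
    for p,R in poses:
        a,b=delta(p,R); print(*np.round(a,1),*np.round(b,4),w,";")
E
python3 - <<'E'
from h import *
def pol(az,rad,z):
    a=np.deg2rad(az);p=np.array([rad*np.cos(a),rad*np.sin(a),z])
    x=np.array([np.cos(a),np.sin(a),0]);zz=np.array([0,0,-1.]);return p,Ro.from_matrix(np.stack([x,np.cross(zz,x),zz],1))
rows([pol(-68+5*i,.6246-.006*i,.222+.03*i) for i in range(1,6)],.05)
E
```

```text
-0.0 0.1 -5.1 -0.0085 -0.0546 -0.0302 0.05 ;
-0.0 0.1 -10.1 -0.0216 -0.1071 -0.0601 0.05 ;
-0.0 0.1 -15.1 -0.039 -0.1577 -0.0901 0.05 ;
-0.0 0.1 -20.1 -0.0607 -0.2061 -0.1201 0.05 ;
-0.0 0.1 -25.1 -0.0862 -0.2519 -0.1501 0.05 ;
```

Emit:
carry_out --increments "0 0 -5 -0.008 -0.054 -0.03 0.05; 0 0 -10 -0.022 -0.107 -0.06 0.05; 0 0 -15 -0.039 -0.157 -0.09 0.05; 0 0 -20 -0.06 -0.206 -0.12 0.05; 0 0 -25 -0.086 -0.252 -0.15 0.05" --squeeze 40

```text
time: 0.72
ee_pos: [0.436, -0.4042, 0.3724]
eef_rot: [0.931, -0.366, -0.001, -0.001]
ft_force: [1.0, -0.4, -0.4]
width: 0.0513
```

```bash
cat >> h.py <<'E'
def pol(az,rad,z):
    a=np.deg2rad(az);p=np.array([rad*np.cos(a),rad*np.sin(a),z])
    x=np.array([np.cos(a),np.sin(a),0]);zz=np.array([0,0,-1.]);return p,Ro.from_matrix(np.stack([x,np.cross(zz,x),zz],1))
E
python3 - <<'E'
from h import *
show()
st=r.read_state();p=st["ee_pos"];az=np.rad2deg(np.arctan2(p[1],p[0]));rad=np.hypot(p[0],p[1]);print(az,rad)
rows([pol(az+5.5*i,rad-.002*i,.375) for i in range(1,6)],.05)
E
```

```text
t 0.725 p [ 0.436  -0.4042  0.3724] q [ 0.9308 -0.3656 -0.0008 -0.0006] 
j [ 0.8742  0.2491 -0.2596  1.2626  0.0627  1.6396 -0.1221] F [ 1.0327 -0.3953 -0.3655] T [-0.0308 -0.0827  0.0329] w 0.0513
-42.832552561634635 0.5945900229283366
-0.0 0.1 -5.6 -0.0048 -0.0568 -0.0026 0.05 ;
-0.0 0.1 -11.1 -0.015 -0.1127 -0.0026 0.05 ;
-0.0 0.1 -16.6 -0.0304 -0.1671 -0.0025 0.05 ;
-0.1 0.1 -22.1 -0.051 -0.2197 -0.0024 0.05 ;
-0.1 0.1 -27.6 -0.0763 -0.2699 -0.0024 0.05 ;
```

Emit:
carry_out --increments "0 0 -5.5 -0.005 -0.057 0 0.05; 0 0 -11 -0.015 -0.113 0 0.05; 0 0 -16.5 -0.03 -0.167 0 0.05; 0 0 -22 -0.05 -0.22 0 0.05; 0 0 -27.5 -0.076 -0.27 0 0.05"

```text
time: 1.35
ee_pos: [0.5646, -0.1529, 0.372]
eef_rot: [0.991, -0.132, -0.001, -0.001]
ft_force: [0.9, -0.3, 0.5]
width: 0.0501
```

Emit:
carry_out --increments "0 0 -5.5 -0.005 -0.057 0 0.05; 0 0 -11 -0.015 -0.113 0 0.05; 0 0 -16.5 -0.03 -0.167 0 0.05; 0 0 -22 -0.05 -0.22 0 0.05; 0 0 -27.5 -0.076 -0.27 0 0.05"

```text
time: 1.98
ee_pos: [0.5616, 0.1292, 0.3721]
eef_rot: [0.994, 0.109, -0.001, -0.001]
ft_force: [1.1, -0.4, -1.2]
width: 0.0501
```

```bash
python3 - <<'E'
from h import *
show()
p,R=tcp(0,.14);print(p,delta(p,R))
E
```

```text
t 1.975 p [0.5616 0.1292 0.3721] q [ 0.9941  0.1085 -0.0013 -0.0012] 
j [ 0.2448  0.2595 -0.693   1.2947  0.1621  1.6461 -0.202 ] F [ 1.0875 -0.4192 -1.2318] T [ 0.0302 -0.1832  0.0355] w 0.0501
[0.4065 0.3451 0.2626] (array([-5.9226, 29.7788, 21.6219]), array([-0.1046, -0.244 ,  0.1103]))
```

```bash
python3 - <<'E'
from h import *
p,R=tcp(0,.19)
a,b=delta(p,R)
for f in(.2,.4,.6,.8,1): print(np.round(a*f,1),np.round(b*f,3))
E
```

```text
[-1.2  6.   4.3] [-0.026 -0.051  0.013]
[-2.4 11.9  8.6] [-0.051 -0.101  0.027]
[-3.6 17.9 13. ] [-0.077 -0.152  0.04 ]
[-4.7 23.8 17.3] [-0.102 -0.203  0.054]
[-5.9 29.8 21.6] [-0.128 -0.254  0.067]
```

Emit:
carry_out --increments "-1.2 6 4.3 -0.026 -0.051 0.013 0.045; -2.4 12 8.6 -0.051 -0.102 0.027 0.045; -3.6 17.9 13 -0.077 -0.152 0.04 0.045; -4.7 23.8 17.3 -0.102 -0.203 0.054 0.045; -5.9 29.8 21.6 -0.128 -0.254 0.067 0.045"

```text
time: 2.6
ee_pos: [0.3857, 0.3439, 0.3074]
eef_rot: [0.964, -0.076, 0.252, 0.023]
ft_force: [1.4, 0.7, 0.2]
width: 0.0449
```

```bash
python3 - <<'E'
from h import *
show()
p,R=tcp(0,.10);print(delta(p,R))
for n_ in("scene","top"):
    q,d=r.camera(n_); cv2.imwrite(f"pics/{n_}1.png",q)
E
```

```text
t 2.6 p [0.3857 0.3439 0.3074] q [ 0.9645 -0.0762  0.2518  0.0228] 
j [ 0.1131 -0.1598 -1.1222  1.828   0.3516  1.2038 -1.2738] F [1.3809 0.7333 0.2183] T [0.0391 0.4321 0.009 ] w 0.0449
(array([-0.0023,  0.7069,  0.6619]), array([-0.0036, -0.0047,  0.089 ]))
```

View pics/scene1.png

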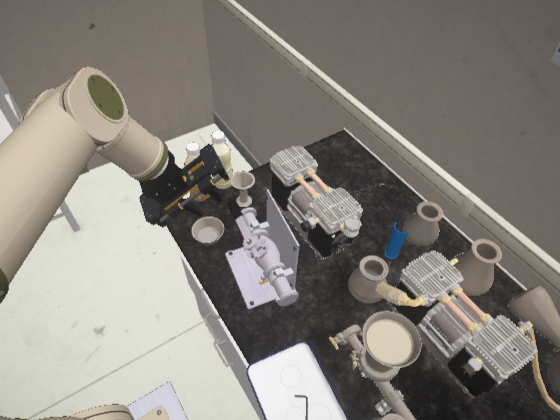

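View pics/top1.png

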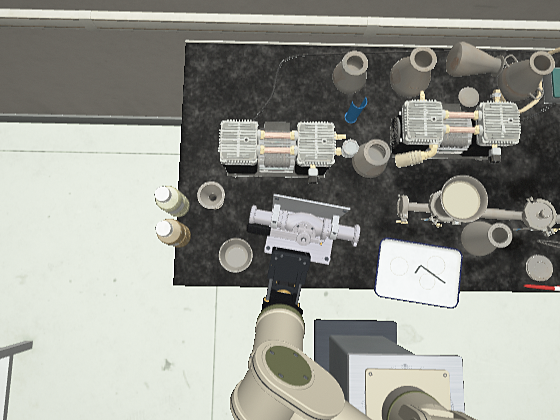

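Emit:
carry_out --increments "0 0.4 0.4 -0.002 -0.003 0.03 0.045; 0 0.7 0.7 -0.004 -0.005 0.06 0.045; 0 0.7 0.7 -0.004 -0.005 0.089 0.045; 0 0.7 0.7 -0.004 -0.005 0.115 0.045; 0 0.7 0.7 -0.004 -0.005 0.139 0.045"

```text
time: 3.32
ee_pos: [0.4458, 0.3426, 0.1817]
eef_rot: [0.963, -0.077, 0.256, 0.021]
ft_force: [0.6, -0.9, 0.7]
width: 0.0448
```

```bash
python3 - <<'E'
from h import *
show()
p,R=tcp(0,.0);print(delta(p,R))
for n_ in("scene","top"):
    q,d=r.camera(n_); cv2.imwrite(f"pics/{n_}2.png",q)
    a=q[160:320,160:320] if n_=="scene" else q[160:300,220:380]
    cv2.imwrite(f"pics/{n_}2z.png",cv2.resize(a,None,fx=3.7,fy=3.7,interpolation=cv2.INTER_CUBIC))
E
```

```text
t 3.325 p [0.4458 0.3426 0.1817] q [ 0.9633 -0.0772  0.2561  0.0211] 
j [ 0.081   0.1897 -1.1823  1.9433  0.774   1.0805 -1.6035] F [ 0.6167 -0.9446  0.6658] T [ 0.1119  0.4275 -0.0179] w 0.0448
(array([-0.2076,  0.2202,  0.4852]), array([0.0067, 0.0044, 0.0503]))
```

View pics/scene2z.png

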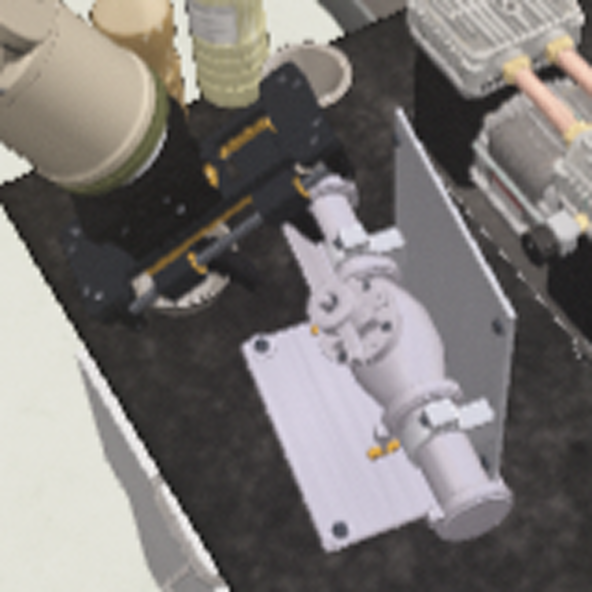

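View pics/top2z.png

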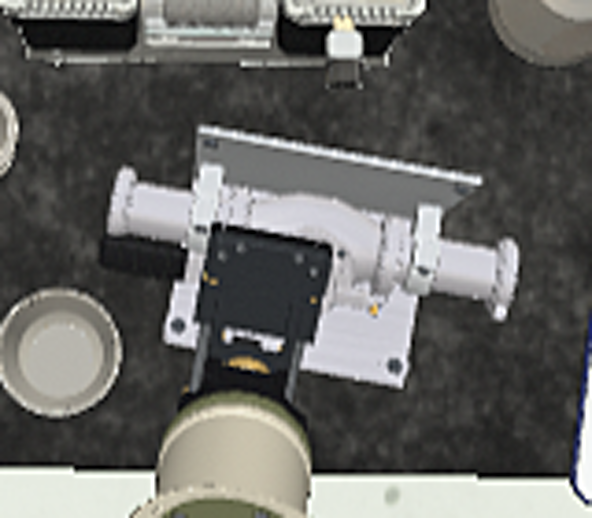

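Emit:
carry_out --increments "-0.2 0.2 0.5 0.007 0.004 0.012 0.045; -0.2 0.2 0.5 0.007 0.004 0.024 0.045; -0.2 0.2 0.5 0.007 0.004 0.036 0.045; -0.2 0.2 0.5 0.007 0.004 0.046 0.045; -0.2 0.2 0.5 0.007 0.004 0.05 0.045"

```text
time: 4.05
ee_pos: [0.4752, 0.3322, 0.1395]
eef_rot: [0.963, -0.082, 0.256, 0.023]
ft_force: [0.9, 0.5, -0.5]
width: 0.0454
```

```bash
python3 - <<'E'
from h import *
show()
p,R=tcp(0,.0);print(delta(p,R))
for n_ in("scene","top"):
    q,d=r.camera(n_); cv2.imwrite(f"pics/{n_}3.png",q)
    a=q[160:320,160:320] if n_=="scene" else q[160:300,220:380]
    cv2.imwrite(f"pics/{n_}3z.png",cv2.resize(a,None,fx=3.7,fy=3.7,interpolation=cv2.INTER_CUBIC))
E
```

```text
t 4.05 p [0.4752 0.3322 0.1395] q [ 0.9629 -0.0821  0.256   0.023 ] 
j [ 0.0385  0.2943 -1.1111  1.9608  0.9005  1.0446 -1.6761] F [ 0.92    0.5002 -0.5409] T [ 0.0731  0.5089 -0.0095] w 0.0454
(array([ 0.1484,  0.2178, -0.0085]), array([ 0.001 , -0.0011, -0.0016]))
```

View pics/scene3z.png

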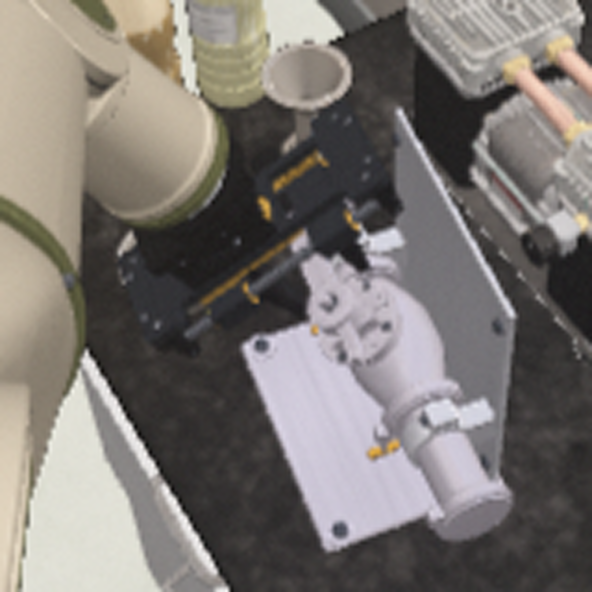

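Emit:
carry_out --increments "0 0 0 0 0 0 0.03; 0 0 0 0 0 0 0.015; 0 0 0 0 0 0 0.01; 0 0 0 0 0 0 0.01; 0 0 0 0 0 0 0.01" --squeeze 50

```text
time: 4.78
ee_pos: [0.4754, 0.3325, 0.1402]
eef_rot: [0.963, -0.082, 0.256, 0.023]
ft_force: [0.9, 0.7, 1.7]
width: 0.019
```

```bash
python3 - <<'E'
from h import *
show()
p,R=tcp(0,.0);print(delta(p,R))
E
```

```text
t 4.775 p [0.4754 0.3325 0.1402] q [ 0.9628 -0.0821  0.2564  0.0227] 
j [ 0.0389  0.2935 -1.1118  1.9603  0.9002  1.0448 -1.6757] F [0.8979 0.7296 1.7451] T [0.0675 0.1052 0.1171] w 0.019
(array([ 0.1169,  0.1731, -0.015 ]), array([ 0.0005, -0.0009, -0.001 ]))
```

```bash
python3 - <<'E'
from h import *
st=r.read_state();np.savez("grasp.npz",p=st["ee_pos"],q=st["eef_rot"])
E
```

Emit:
carry_out --increments "0 0 0 0 0 -0.004 0.01; 0 0 0 0 0 -0.009 0.01; 0 0 0 0 0 -0.014 0.01; 0 0 0 0 0 -0.018 0.01; 0 0 0 0 0 -0.022 0.01"

```text
time: 5.4
ee_pos: [0.4644, 0.3344, 0.1595]
eef_rot: [0.963, -0.082, 0.256, 0.023]
ft_force: [-0.7, -0.2, -1.3]
width: 0.0193
```

```bash
python3 - <<'E'
from h import *
show()
g=np.load("grasp.npz");print(delta(g["p"],Ro.from_quat(g["q"])))
for n_ in("scene","top"):
    q,d=r.camera(n_); cv2.imwrite(f"pics/{n_}4.png",q)
    a=q[160:320,160:320] if n_=="scene" else q[160:300,220:380]
    cv2.imwrite(f"pics/{n_}4z.png",cv2.resize(a,None,fx=3.7,fy=3.7,interpolation=cv2.INTER_CUBIC))
E
```

```text
t 5.4 p [0.4644 0.3344 0.1595] q [ 0.9628 -0.082   0.2563  0.0227] 
j [ 0.0627  0.2466 -1.1435  1.9534  0.8433  1.0606 -1.6417] F [-0.6621 -0.1836 -1.2557] T [ 0.1367  0.7083 -0.0236] w 0.0193
(array([0.0014, 0.0045, 0.0066]), array([ 0.0001, -0.    ,  0.0223]))
```

View pics/scene4z.png

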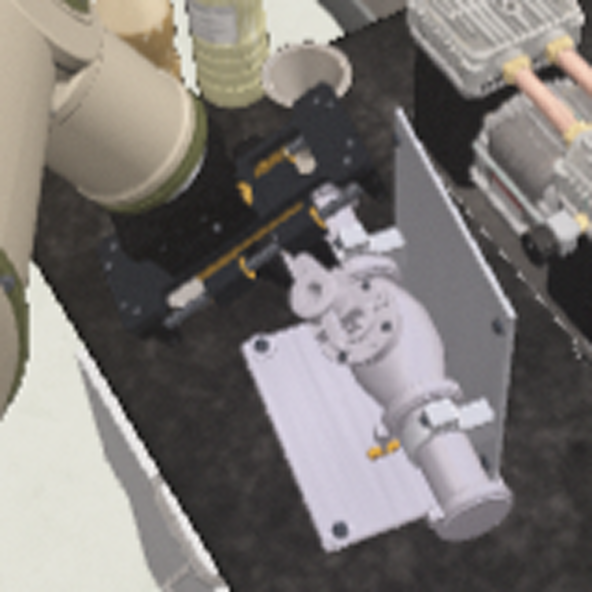

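Emit:
carry_out --increments "0 0 0 0 0 -0.01 0.01; 0 0 0 0 0 -0.02 0.01; 0 0 0 0 0 -0.03 0.01; 0 0 0 0 0 -0.04 0.01; 0 0 0 0 0 -0.05 0.01"

```text
time: 6.12
ee_pos: [0.4396, 0.339, 0.2038]
eef_rot: [0.963, -0.082, 0.257, 0.023]
ft_force: [-0.3, 0.2, -2.0]
width: 0.0193
```

```bash
python3 - <<'E'
from h import *
show()
g=np.load("grasp.npz");print(delta(g["p"],Ro.from_quat(g["q"])))
for n_ in("scene","top"):
    q,d=r.camera(n_); cv2.imwrite(f"pics/{n_}5.png",q); np.save(n_+"5.npy",d)
    a=q[160:320,160:320] if n_=="scene" else q[160:300,220:380]
    cv2.imwrite(f"pics/{n_}5z.png",cv2.resize(a,None,fx=3.7,fy=3.7,interpolation=cv2.INTER_CUBIC))
E
```

```text
t 6.125 p [0.4396 0.339  0.2038] q [ 0.9628 -0.0819  0.2567  0.0225] 
j [ 0.122   0.1307 -1.207   1.9284  0.704   1.0947 -1.5524] F [-0.2603  0.1528 -2.0468] T [ 0.1356  0.6719 -0.0382] w 0.0193
(array([-0.0243, -0.0353,  0.0095]), array([-0.0001,  0.0002,  0.0732]))
```

View pics/scene5z.png

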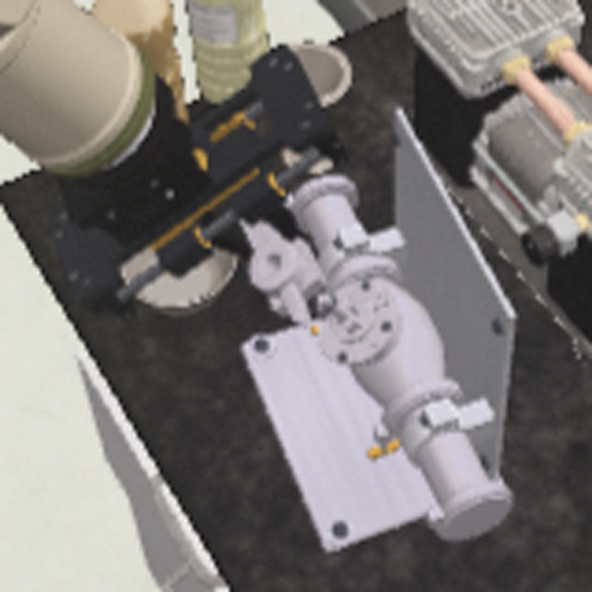

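View pics/top5z.png

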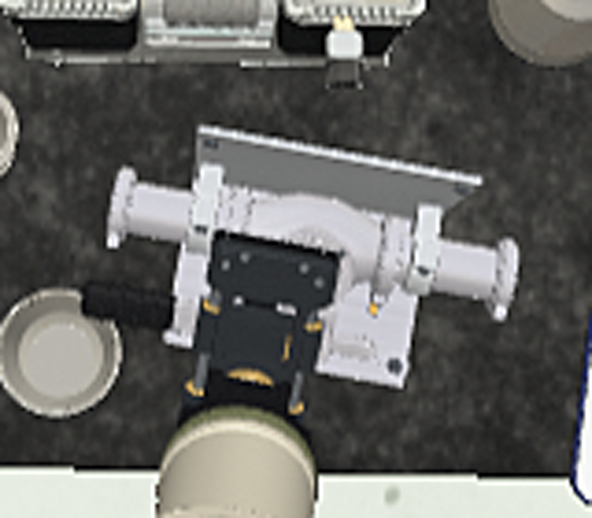

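```bash
cat >> h.py <<'E'
def held(phi,h,d=.0331,sx=0.,sy=0.):
    g=np.load("grasp.npz");R=Ro.from_quat(g["q"]).as_matrix();e1,Y1,n1=R[:,0],-R[:,1],-R[:,2]
    c=g["p"]-d*Y1; Rr=Ro.from_rotvec(np.deg2rad(phi)*n1)
    return c+d*Rr.apply(Y1)+h*n1+sx*e1+sy*Y1, Rr*Ro.from_matrix(R)
E
python3 - <<'E'
from h import *
rows([held(10*i,.076) for i in range(1,6)],.01)
E
```

```text
-0.1 -0.1 -10.0 -0.0062 0.0013 -0.0022 0.01 ;
-0.1 -0.1 -20.0 -0.0117 0.0028 -0.0023 0.01 ;
-0.1 -0.1 -30.0 -0.017 0.0053 -0.0023 0.01 ;
-0.0 -0.1 -40.0 -0.0217 0.0086 -0.0023 0.01 ;
-0.0 -0.1 -50.0 -0.0258 0.0127 -0.0023 0.01 ;
```

Emit:
carry_out --increments "0 0 -9 -0.006 0.001 -0.002 0.01; 0 0 -18 -0.011 0.002 -0.002 0.01; 0 0 -27 -0.015 0.004 -0.002 0.01; 0 0 -36 -0.02 0.007 -0.002 0.01; 0 0 -45 -0.024 0.01 -0.002 0.01"

```text
time: 6.85
ee_pos: [0.4164, 0.3331, 0.1938]
eef_rot: [0.92, 0.295, 0.229, 0.12]
ft_force: [-0.6, 0.8, -0.3]
width: 0.0194
```

```bash
python3 - <<'E'
from h import *
show()
rows([held(45+9*i,.075) for i in range(1,6)],.01)
E
```

```text
t 6.85 p [0.4164 0.3331 0.1938] q [0.9199 0.2952 0.2288 0.1195] 
j [ 0.2138  0.0874 -1.3091  1.9802  0.674   1.0689 -0.7795] F [-0.6383  0.7685 -0.2676] T [0.2157 0.6611 0.063 ] w 0.0194
0.0 -0.1 -8.7 -0.005 0.0008 0.0005 0.01 ;
0.0 -0.1 -17.7 -0.0101 0.002 0.0004 0.01 ;
0.0 -0.1 -26.7 -0.0149 0.004 0.0004 0.01 ;
0.1 -0.1 -35.7 -0.0193 0.0067 0.0004 0.01 ;
0.1 -0.1 -44.7 -0.0233 0.01 0.0004 0.01 ;
```

```bash
python3 - <<'E'
from h import *
rows([held(45+9*i,.075,sy=-.008*i,sx=.002*i) for i in range(1,6)],.01)
E
```

```text
0.0 -0.1 -8.7 -0.0093 0.0079 0.0005 0.01 ;
0.0 -0.1 -17.7 -0.0186 0.0161 0.0004 0.01 ;
0.0 -0.1 -26.7 -0.0277 0.0251 0.0004 0.01 ;
0.1 -0.1 -35.7 -0.0365 0.0349 0.0004 0.01 ;
0.1 -0.1 -44.7 -0.0447 0.0453 0.0004 0.01 ;
```

Emit:
carry_out --increments "0 0 -9 -0.009 0.008 0 0.01; 0 0 -18 -0.019 0.016 0 0.01; 0 0 -27 -0.028 0.025 0 0.01; 0 0 -36 -0.036 0.035 0 0.01; 0 0 -45 -0.045 0.045 0 0.01"

```text
time: 7.48
ee_pos: [0.406, 0.2696, 0.1942]
eef_rot: [0.735, 0.626, 0.165, 0.199]
ft_force: [-0.1, -0.3, -2.5]
width: 0.0193
```

```bash
python3 - <<'E'
from h import *
show()
rows([held(90+9*i,.075,sy=-.04+.004*i,sx=.01-.001*i) for i in range(1,6)],.01)
E
```

```text
t 7.475 p [0.406  0.2696 0.1942] q [0.7354 0.6265 0.1652 0.1987] 
j [ 0.2007 -0.2201 -1.0871  2.1072  0.3329  0.9047  0.3332] F [-0.0747 -0.2597 -2.5332] T [ 0.1925  0.6699 -0.0147] w 0.0193
0.1 -0.0 -8.4 -0.0005 -0.0004 0.0004 0.01 ;
0.1 -0.0 -17.4 -0.0015 -0.0002 0.0004 0.01 ;
0.1 -0.0 -26.4 -0.0023 0.0008 0.0004 0.01 ;
0.1 -0.0 -35.4 -0.0028 0.0025 0.0004 0.01 ;
0.1 0.0 -44.4 -0.0028 0.0049 0.0004 0.01 ;
```

Emit:
carry_out --increments "0 0 -9 0 0 0 0.01; 0 0 -18 -0.001 0 0 0.01; 0 0 -26 -0.002 0.001 0 0.01; 0 0 -35 -0.003 0.003 0 0.01; 0 0 -44 -0.003 0.005 0 0.01"

```text
time: 8.1
ee_pos: [0.4098, 0.2657, 0.1965]
eef_rot: [0.445, 0.857, 0.078, 0.246]
ft_force: [0.1, 0.3, -0.6]
width: 0.0193
```

```bash
python3 - <<'E'
from h import *
show()
rows([held(135+9*i,.075,sy=-.02+.004*i,sx=.005-.001*i) for i in range(1,6)],.01)
E
```

```text
t 8.1 p [0.4098 0.2657 0.1965] q [0.445  0.8575 0.0778 0.2463] 
j [ 0.0552 -0.189  -0.9569  2.1089  0.3837  0.9233  1.0717] F [ 0.1111  0.2603 -0.5623] T [ 0.2109  0.6714 -0.0128] w 0.0193
0.1 0.1 -9.1 -0.0012 0.0029 0.0003 0.01 ;
0.1 0.1 -18.1 -0.0027 0.0062 0.0003 0.01 ;
0.1 0.1 -27.1 -0.004 0.0103 0.0003 0.01 ;
0.1 0.1 -36.1 -0.0048 0.0151 0.0003 0.01 ;
0.1 0.1 -45.1 -0.0052 0.0206 0.0003 0.01 ;
```

Emit:
carry_out --increments "0 0 -9 -0.001 0.003 0 0.01; 0 0 -18 -0.003 0.006 0 0.01; 0 0 -27 -0.004 0.01 0 0.01; 0 0 -36 -0.005 0.015 0 0.01; 0 0 -45 -0.005 0.021 0 0.01"

```text
time: 8.72
ee_pos: [0.4275, 0.2739, 0.2055]
eef_rot: [0.081, 0.963, -0.023, 0.257]
ft_force: [-0.7, 0.1, -2.5]
width: 0.0191
```

```bash
python3 - <<'E'
from h import *
show()
rows([held(180,.065),held(180,.048)],.01)
for n_ in("scene","top"):
    q,d=r.camera(n_); cv2.imwrite(f"pics/{n_}6.png",q); np.save(n_+"6.npy",d)
    a=q[160:320,160:320] if n_=="scene" else q[160:300,220:380]
    cv2.imwrite(f"pics/{n_}6z.png",cv2.resize(a,None,fx=3.7,fy=3.7,interpolation=cv2.INTER_CUBIC))
E
```

```text
t 8.725 p [0.4275 0.2739 0.2055] q [ 0.0805  0.9627 -0.0233  0.2572] 
j [-0.038  -0.1246 -0.8746  2.0629  0.4509  0.9562  1.8286] F [-0.7039  0.1452 -2.5046] T [0.2195 0.7256 0.0018] w 0.0191
-0.0 0.1 0.2 0.0001 -0.0002 0.01 0.01 ;
-0.0 0.1 0.2 0.0001 -0.0002 0.027 0.01 ;
```

View pics/scene6z.png

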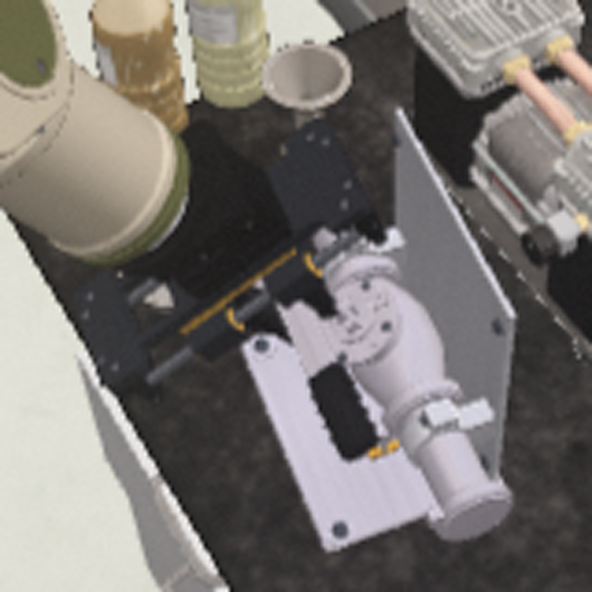

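View pics/top6z.png

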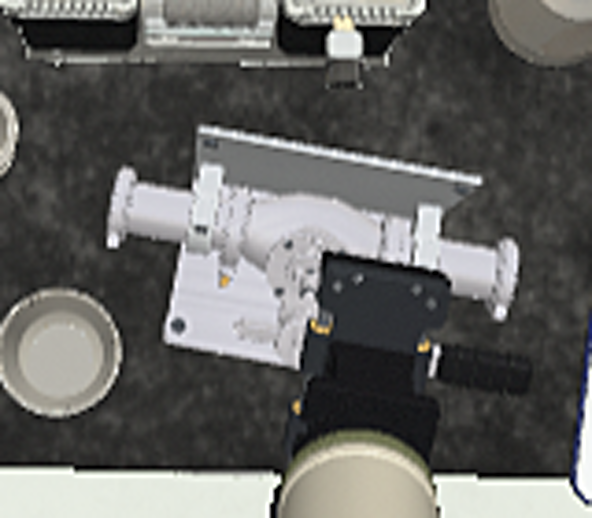

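```bash
python3 - <<'E'
from h import *
g=np.load("grasp.npz");R=Ro.from_quat(g["q"]).as_matrix();e1,Y1,n1=R[:,0],-R[:,1],-R[:,2]
tc={5:np.array([.4396,.339,.2038]),6:np.array([.4275,.2739,.2055])}
for cam in("top","scene"):
  res={}
  for k,sg in((5,1),(6,-1)):
    D=np.load(f"{cam}{k}.npy");P=cloud(cam,D);img=cv2.imread(f"pics/{cam}{k}.png")
    c=tc[k];a=(P-c)@n1;b=(P-c)@e1;y=sg*((P-c)@Y1)
    # top of sleeve: grip centre is .0187-.002+... above TCP
    m=(D>0)&(abs(a-.0165)<.018)&(abs(b)<.016)&(y>.035)&(y<.14)
    dark=m&(img.max(2)<90)
    # per-slice in b, max y
    ends=[];starts=[]
    for bb in np.arange(-.009,.0091,.003):
        s=m&(abs(b-bb)<.002)
        if s.sum(): ends.append(y[s].max())
        s=dark&(abs(b-bb)<.002)
        if s.sum(): starts.append(y[s].min())
    print(cam,k,m.sum(),dark.sum(),"end",np.median(ends),np.round(ends,4),"dark start",np.median(starts),"b mid",(b[dark].min()+b[dark].max())/2,"a",np.median(a[dark]))
    for q in (.06,.08,.1):
        s=dark&(abs(y-q)<.012); print("   y",q,(np.percentile(b[s],3)+np.percentile(b[s],97))/2 if s.sum() else None)
E
```

```text
top 5 321 260 end 0.1142572368470322 [0.1136 0.1138 0.1138 0.1144 0.115  0.1154 0.1143] dark start 0.05605782072674344 b mid -0.0007550958492847292 a 0.0263261986425246
   y 0.06 -0.0008719962935002526
   y 0.08 -0.0003309655589428407
   y 0.1 -0.0001448527587515694
top 6 286 271 end 0.10987018017934255 [0.1064 0.1109 0.1109 0.1095 0.1115 0.1099 0.1099] dark start 0.051769289669700715 b mid 0.00223138111422387 a 0.024635701254076395
   y 0.06 0.0020527464209104335
   y 0.08 0.0020971245893605453
   y 0.1 0.0024282847552256313
scene 5 12 12 end 0.1082954588261977 [0.111  0.1111 0.1111 0.1067 0.1079 0.1083 0.1083] dark start 0.10669968822070071 b mid -0.002931812177510877 a 0.025509348750396073
   y 0.06 None
   y 0.08 None
   y 0.1 -0.002807213491502892
scene 6 355 275 end 0.11430380613531854 [0.1129 0.1135 0.1142 0.1143 0.1147 0.1148 0.1149] dark start 0.05417222574906277 b mid 0.0002059108881882505 a 0.02516814491027876
   y 0.06 0.00040709793580333536
   y 0.08 -0.00015936183530038638
   y 0.1 0.000567975779254542
```

```bash
python3 - <<'E'
from h import *
rows([held(180,h,sx=.0007) for h in (.062,.05,.043,.037,.03)],.01)
E
```

```text
0.0 0.1 0.0 -0.0005 -0.0006 0.0131 0.01 ;
0.0 0.1 0.0 -0.0005 -0.0006 0.0251 0.01 ;
0.0 0.1 0.0 -0.0005 -0.0006 0.0321 0.01 ;
0.0 0.1 0.0 -0.0005 -0.0006 0.0381 0.01 ;
0.0 0.1 0.0 -0.0005 -0.0006 0.0451 0.01 ;
```

Emit:
carry_out --increments "0 0.1 0 -0.0005 -0.0006 0.013 0.01; 0 0.1 0 -0.0005 -0.0006 0.024 0.01; 0 0.1 0 -0.0005 -0.0006 0.03 0.01; 0 0.1 0 -0.0005 -0.0006 0.034 0.01; 0 0.1 0 -0.0005 -0.0006 0.038 0.01"

```text
time: 9.45
ee_pos: [0.4467, 0.2704, 0.1728]
eef_rot: [0.082, 0.963, -0.022, 0.256]
ft_force: [-0.4, -0.6, -0.9]
width: 0.0191
```

```bash
python3 - <<'E'
from h import *
show()
rows([held(180,h,sx=.0007) for h in (.03,.025,.02,.015,.012)],.01)
E
```

```text
t 9.45 p [0.4467 0.2704 0.1728] q [ 0.0821  0.9628 -0.0224  0.2563] 
j [-0.0238 -0.0374 -0.8842  2.0817  0.5543  0.9032  1.7509] F [-0.3929 -0.6301 -0.9185] T [0.2357 0.7285 0.0731] w 0.0191
0.0 -0.0 -0.0 0.0001 -0.0001 0.0069 0.01 ;
0.0 -0.0 -0.0 0.0001 -0.0001 0.0119 0.01 ;
0.0 -0.0 -0.0 0.0001 -0.0001 0.0169 0.01 ;
0.0 -0.0 -0.0 0.0001 -0.0001 0.0219 0.01 ;
0.0 -0.0 -0.0 0.0001 -0.0001 0.0249 0.01 ;
```

Emit:
carry_out --increments "0 0 0 0 0 0.005 0.01; 0 0 0 0 0 0.01 0.01; 0 0 0 0 0 0.015 0.01; 0 0 0 0 0 0.02 0.01; 0 0 0 0 0 0.025 0.01"

```text
time: 10.07
ee_pos: [0.4592, 0.2683, 0.1508]
eef_rot: [0.082, 0.963, -0.022, 0.256]
ft_force: [-0.4, -0.6, -1.8]
width: 0.0193
```

```bash
python3 - <<'E'
from h import *
show()
rows([held(180,h,sx=.0007) for h in (.012,.007,0)],.01)
E
```

```text
t 10.075 p [0.4592 0.2683 0.1508] q [ 0.0821  0.9628 -0.0224  0.2564] 
j [-0.024   0.025  -0.8815  2.0912  0.6343  0.8746  1.6924] F [-0.3873 -0.5703 -1.7814] T [ 0.2674  0.7333 -0.001 ] w 0.0193
0.0 -0.0 -0.0 0.0001 -0.0001 -0.0004 0.01 ;
0.0 -0.0 -0.0 0.0001 -0.0001 0.0046 0.01 ;
0.0 -0.0 -0.0 0.0001 -0.0001 0.0116 0.01 ;
```

Emit:
carry_out --increments "0 0 0 0 0 0.003 0.01; 0 0 0 0 0 0.006 0.01; 0 0 0 0 0 0.009 0.01; 0 0 0 0 0 0.011 0.01; 0 0 0 0 0 0.012 0.01"

```text
time: 10.7
ee_pos: [0.4652, 0.2672, 0.1409]
eef_rot: [0.082, 0.963, -0.023, 0.257]
ft_force: [-4.7, -3.0, 7.2]
width: 0.0193
```

```bash
python3 - <<'E'
from h import *
show()
rows([held(180,h,sx=.0007) for h in (0,)],.01)
print("F.n",r.read_state()["ft_force"]@n)
E
```

```text
t 10.7 p [0.4652 0.2672 0.1409] q [ 0.0822  0.9627 -0.0226  0.2568] 
j [-0.0269  0.0546 -0.877   2.0941  0.674   0.8637  1.6638] F [-4.6502 -2.9614  7.2102] T [-0.2089  0.851  -0.3045] w 0.0193
0.0 0.1 -0.0 0.0005 -0.0001 -0.0 0.01 ;
F.n 8.286552253914916
```

Emit:
carry_out --increments "0 0 0 0 0 0.0005 0.01; 0 0 0 0 0 0.001 0.01; 0 0 0 0 0 0.0015 0.01; 0 0 0 0 0 0.002 0.01; 0 0 0 0 0 0.002 0.01"

```text
time: 11.32
ee_pos: [0.4658, 0.2669, 0.1401]
eef_rot: [0.082, 0.963, -0.024, 0.257]
ft_force: [-17.4, -8.0, 18.6]
width: 0.0189
```

```bash
python3 - <<'E'
from h import *
show()
rows([held(180,h,sx=.0007) for h in (0,)],.01)
print("F.n",r.read_state()["ft_force"]@n)
for n_ in("scene","top"):
    q,d=r.camera(n_); cv2.imwrite(f"pics/{n_}7.png",q); np.save(n_+"7.npy",d)
    a=q[160:320,160:320] if n_=="scene" else q[160:300,220:380]
    cv2.imwrite(f"pics/{n_}7z.png",cv2.resize(a,None,fx=3.7,fy=3.7,interpolation=cv2.INTER_CUBIC))
E
```

```text
t 11.325 p [0.4658 0.2669 0.1401] q [ 0.0822  0.9625 -0.0235  0.2573] 
j [-0.028   0.0578 -0.877   2.0941  0.68    0.8648  1.659 ] F [-17.3607  -7.9854  18.6147] T [-1.1809  1.7804 -0.8731] w 0.0189
-0.1 0.1 0.0 0.0007 0.0001 -0.001 0.01 ;
F.n 24.004339105722266
```

View pics/scene7z.png

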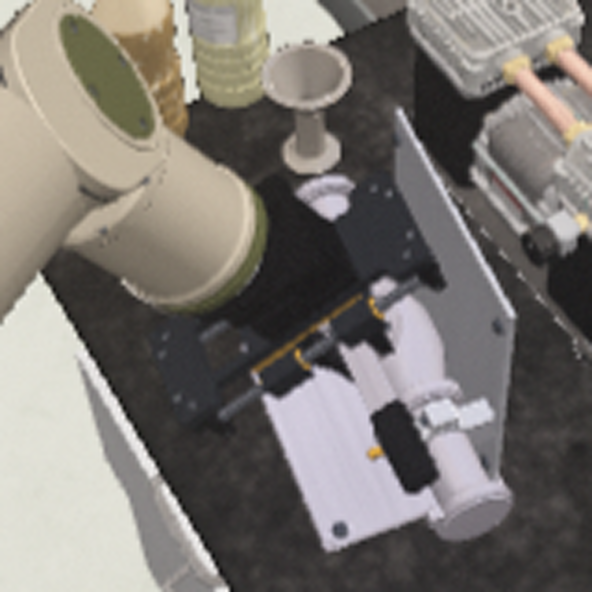

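View pics/top7z.png

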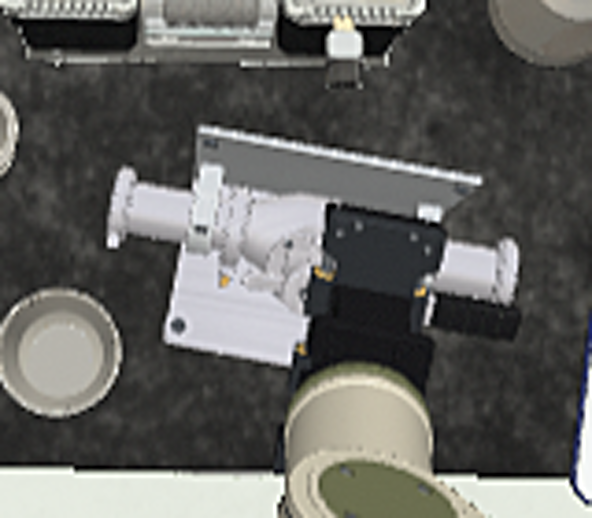

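```bash
cat > hc.py <<'E'
from h import *
def chk(k,u):  # handle dir u in valve frame -> stats of handle sleeve (dark) height, relative to A
    w=np.cross(n,u)
    for cam in("top","scene"):
        D=np.load(f"{cam}{k}.npy");P=cloud(cam,D);img=cv2.imread(f"pics/{cam}{k}.png")
        a=(P-A)@n;t=(P-A)@u;b=(P-A)@w
        m=(D>0)&(a>.07)&(a<.115)&(abs(b)<.018)&(t>.05)&(t<.17);dk=m&(img.max(2)<95)
        if dk.sum()<5: print(cam,k,"few");continue
        print(cam,k,dk.sum(),"slices a:",[(round(q,3),round(float(np.median(a[dk&(abs(t-q)<.006)])),4),round(float((b[dk&(abs(t-q)<.006)].min()+b[dk&(abs(t-q)<.006)].max())/2),4)) for q in np.arange(.09,.15,.012) if (dk&(abs(t-q)<.006)).sum()>2],"end",round(float(np.percentile(t[dk],99)),4),"dark start",round(float(np.percentile(t[dk],1)),4))
E
python3 - <<'E'
from hc import *
chk(0,Y);chk(7,-Y)
E
```

```text
top 0 230 slices a: [(np.float64(0.09), 0.0878, -0.001), (np.float64(0.102), 0.0878, 0.0004), (np.float64(0.114), 0.0884, -0.0006), (np.float64(0.126), 0.089, -0.001), (np.float64(0.138), 0.0882, 0.0008)] end 0.1475 dark start 0.0887
scene 0 167 slices a: [(np.float64(0.09), 0.0889, 0.0008), (np.float64(0.102), 0.0894, 0.0014), (np.float64(0.114), 0.0892, 0.0014), (np.float64(0.126), 0.0887, 0.0009), (np.float64(0.138), 0.0885, 0.001)] end 0.1446 dark start 0.0864
top 7 230 slices a: [(np.float64(0.09), 0.0857, 0.0017), (np.float64(0.102), 0.0858, 0.0021), (np.float64(0.114), 0.0859, 0.0012), (np.float64(0.126), 0.0851, 0.0012), (np.float64(0.138), 0.085, 0.0024)] end 0.1431 dark start 0.0847
scene 7 253 slices a: [(np.float64(0.09), 0.0859, 0.0011), (np.float64(0.102), 0.0871, 0.0), (np.float64(0.114), 0.0864, 0.0008), (np.float64(0.126), 0.0856, 0.0014), (np.float64(0.138), 0.0854, 0.0011)] end 0.1469 dark start 0.0861
```

Emit:
carry_out --increments "0 0 0 0 0 -0.001 0.01; 0 0 0 0 0 -0.001 0.03; 0 0 0 0 0 -0.001 0.045; 0 0 0 0 0 -0.001 0.045; 0 0 0 0 0 -0.001 0.045"

```text
time: 12.05
ee_pos: [0.4654, 0.2669, 0.141]
eef_rot: [0.082, 0.963, -0.023, 0.257]
ft_force: [-0.5, -0.6, -0.6]
width: 0.0432
```

Emit:
carry_out --increments "0 0 0 0 0 -0.012 0.045; 0 0 0 0 0 -0.03 0.045; 0 0 0 0 0 -0.05 0.045; 0 0 0 0 0 -0.07 0.045; 0 0 0 0 0 -0.09 0.045"

```text
time: 12.68
ee_pos: [0.4208, 0.2749, 0.2195]
eef_rot: [0.082, 0.963, -0.023, 0.257]
ft_force: [-0.0, -0.2, -0.0]
width: 0.0451
```

```bash
python3 - <<'E'
from hc import *
show()
for n_ in("scene","top"):
    q,d=r.camera(n_); cv2.imwrite(f"pics/{n_}8.png",q); np.save(n_+"8.npy",d)
    a=q[180:320,180:320] if n_=="scene" else q[180:280,230:370]
    cv2.imwrite(f"pics/{n_}8z.png",cv2.resize(a,None,fx=4.2,fy=4.2,interpolation=cv2.INTER_CUBIC))
chk(8,-Y)
E
```

```text
t 12.675 p [0.4208 0.2749 0.2195] q [ 0.0822  0.9625 -0.0235  0.2574] 
j [-0.0323 -0.1572 -0.8778  2.0504  0.4121  0.981   1.857 ] F [-0.0236 -0.1506 -0.0263] T [ 0.2546  0.5473 -0.0047] w 0.0451
top 8 178 slices a: [(np.float64(0.102), 0.0861, -0.0006), (np.float64(0.114), 0.0858, -0.0012), (np.float64(0.126), 0.0852, -0.0018), (np.float64(0.138), 0.0848, -0.0006)] end 0.1438 dark start 0.0985
scene 8 251 slices a: [(np.float64(0.09), 0.0865, -0.0011), (np.float64(0.102), 0.0868, -0.0013), (np.float64(0.114), 0.0861, -0.0012), (np.float64(0.126), 0.0858, -0.0019), (np.float64(0.138), 0.0849, -0.0018)] end 0.1464 dark start 0.0858
```

View pics/scene8z.png

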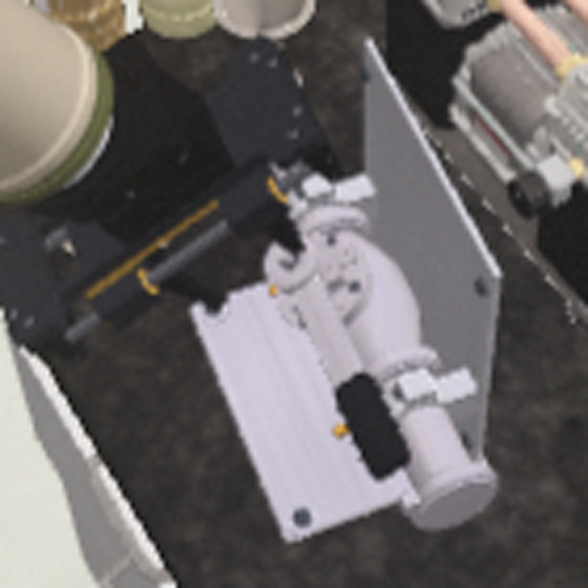

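View pics/top8z.png

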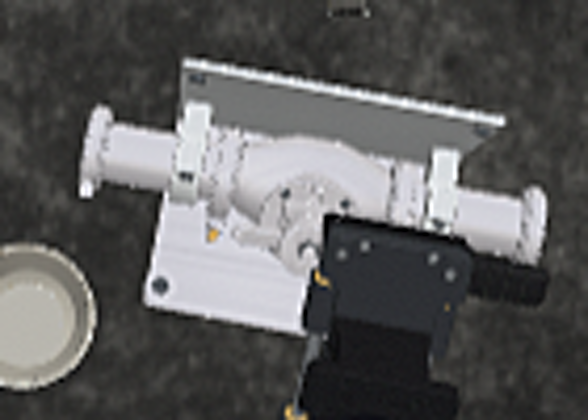

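Emit:
carry_out --increments "0 0 0 0 0.011 0.0 0.03; 0 0 0 0 0.022 0.005 0.02; 0 0 0 0 0.033 0.015 0.02; 0 0 0 0 0.033 0.03 0.02; 0 0 0 0 0.033 0.042 0.02"

```text
time: 13.4
ee_pos: [0.4478, 0.3051, 0.1829]
eef_rot: [0.082, 0.962, -0.023, 0.258]
ft_force: [0.1, 0.4, -0.4]
width: 0.0203
```

```bash
python3 - <<'E'
from hc import *
show()
st=r.read_state();d=st["ee_pos"]-seat;print("TCP rel seat: e,Y,n",d@e,d@Y,d@n)
for n_ in("scene","top"):
    q,d=r.camera(n_); cv2.imwrite(f"pics/{n_}9.png",q); np.save(n_+"9.npy",d)
    a=q[180:320,180:320] if n_=="scene" else q[180:280,230:370]
    cv2.imwrite(f"pics/{n_}9z.png",cv2.resize(a,None,fx=4.2,fy=4.2,interpolation=cv2.INTER_CUBIC))
E
```

```text
t 13.4 p [0.4478 0.3051 0.1829] q [ 0.0819  0.9624 -0.0226  0.2579] 
j [-0.0405  0.0381 -0.9457  2.0106  0.6243  0.9775  1.6666] F [ 0.0629  0.3557 -0.3561] T [ 0.2738  0.5282 -0.0253] w 0.0203
TCP rel seat: e,Y,n 0.0011763297178213686 0.0015175518308685038 0.052020760034914786
```

View pics/scene9z.png

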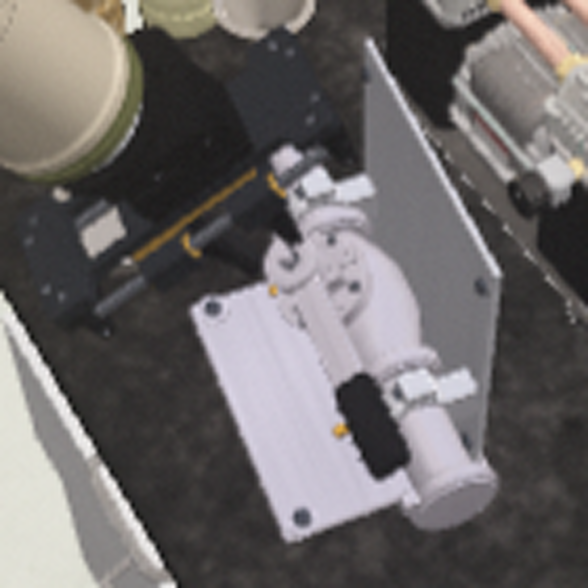

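Emit:
carry_out --increments "0 0 0 -0.001 0 0.006 0.02; 0 0 0 -0.001 0 0.012 0.02; 0 0 0 -0.001 0 0.017 0.02; 0 0 0 -0.001 0 0.02 0.02; 0 0 0 -0.001 0 0.022 0.02"

```text
time: 14.12
ee_pos: [0.4588, 0.3034, 0.1656]
eef_rot: [0.082, 0.962, -0.023, 0.258]
ft_force: [-27.7, -6.8, 34.2]
width: 0.0201
```

```bash
python3 - <<'E'
from hc import *
show()
st=r.read_state();d=st["ee_pos"]-seat;print("TCP rel seat: e,Y,n",d@e,d@Y,d@n,"F",st["ft_force"]@e,st["ft_force"]@Y,st["ft_force"]@n)
E
```

```text
t 14.125 p [0.4588 0.3034 0.1656] q [ 0.0818  0.9623 -0.0231  0.2583] 
j [-0.047   0.0864 -0.9363  2.0175  0.6843  0.9584  1.6265] F [-27.6908  -6.7622  34.1828] T [-1.7777  2.2444 -1.4489] w 0.0201
TCP rel seat: e,Y,n 0.0022200494640691164 0.0016688116924844334 0.03152822324096268 F -5.5600150081144015 -11.331091805658946 42.68096135374851
```

Emit:
carry_out --increments "0 0 0 0.001 0 -0.006 0.02; 0 0 0 0.001 0 -0.016 0.02; 0 0 0 0.001 0 -0.03 0.02; 0 0 0 0.001 -0.01 -0.045 0.03; 0 0 0 0.001 -0.022 -0.06 0.045"

```text
time: 14.75
ee_pos: [0.4241, 0.2871, 0.2177]
eef_rot: [0.082, 0.962, -0.023, 0.258]
ft_force: [0.4, -0.5, -0.0]
width: 0.0328
```

```bash
python3 - <<'E'
from hc import *
show()
for n_ in("scene","top"):
    q,d=r.camera(n_); cv2.imwrite(f"pics/{n_}10.png",q); np.save(n_+"10.npy",d)
    a=q[180:320,180:320] if n_=="scene" else q[180:280,230:370]
    cv2.imwrite(f"pics/{n_}10z.png",cv2.resize(a,None,fx=4.2,fy=4.2,interpolation=cv2.INTER_CUBIC))
    P=cloud(n_,d);a=(P-A)@n;b=(P-A)@e;y=(P-A)@Y
    k=(abs(b)<.008)&(y<-.024)&(y>-.08)&(a>.075)&(a<.1);print(n_,"bar",k.sum(),np.median(a[k]),np.polyfit(y[k],a[k],1) if k.sum()>5 else"")
chk(10,-Y)
d=np.load("scene0.npy");P=cloud("scene",d);a=(P-A)@n;b=(P-A)@e;y=(P-A)@Y
k=(abs(b)<.008)&(y>.024)&(y<.08)&(a>.075)&(a<.1);print("bar0",np.median(a[k]),np.polyfit(y[k],a[k],1))
rows([held(180,.03,sx=.0007),held(180,.0,sx=.0007)],.045)
E
```

```text
t 14.75 p [0.4241 0.2871 0.2177] q [ 0.0815  0.9624 -0.0229  0.2582] 
j [-0.0105 -0.12   -0.9246  2.0294  0.4487  0.9894  1.817 ] F [ 0.3668 -0.4566 -0.0043] T [ 0.2394  0.5489 -0.0238] w 0.0328
scene bar 137 0.08633179637601039 [0.0101 0.0866]
top bar 0 nan 
top 10 232 slices a: [(np.float64(0.09), 0.0883, -0.0009), (np.float64(0.102), 0.0885, -0.0005), (np.float64(0.114), 0.0883, -0.0016), (np.float64(0.126), 0.0885, -0.0002), (np.float64(0.138), 0.0883, -0.0013)] end 0.1435 dark start 0.084
scene 10 250 slices a: [(np.float64(0.09), 0.0883, -0.0015), (np.float64(0.102), 0.0887, -0.0019), (np.float64(0.114), 0.0887, -0.0022), (np.float64(0.126), 0.0888, -0.0018), (np.float64(0.138), 0.0886, -0.0024)] end 0.1452 dark start 0.0863
bar0 0.08644309030504459 [0.0116 0.0858]
0.0 0.4 -0.0 0.0021 -0.0125 0.0592 0.045 ;
0.0 0.4 -0.0 0.0023 -0.0125 0.0892 0.045 ;
  return _methods._mean(a, axis=axis, dtype=dtype,
  ret = ret.dtype.type(ret / rcount)
```

View pics/scene10z.png

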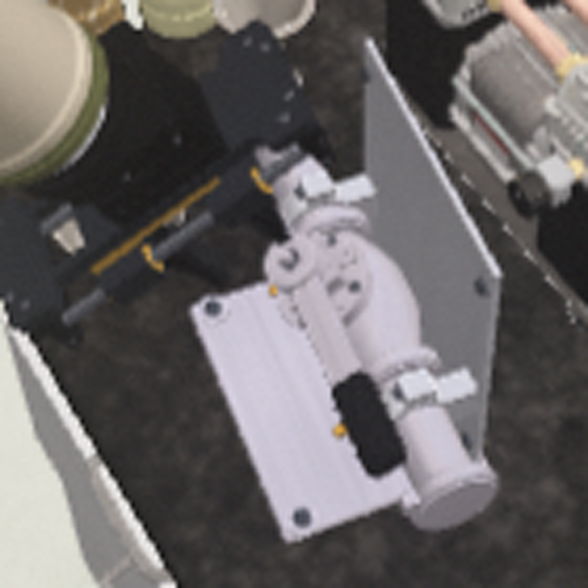

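Emit:
carry_out --increments "0 0.4 0 0.001 -0.006 0.02 0.045; 0 0.4 0 0.002 -0.0125 0.04 0.045; 0 0.4 0 0.002 -0.0125 0.06 0.045; 0 0.4 0 0.002 -0.0125 0.078 0.045; 0 0.4 0 0.002 -0.0125 0.089 0.045"

```text
time: 15.48
ee_pos: [0.4649, 0.2661, 0.1378]
eef_rot: [0.082, 0.963, -0.023, 0.255]
ft_force: [0.2, 0.6, 0.4]
width: 0.045
```

```bash
python3 - <<'E'
from hc import *
show()
rows([held(180,.0,sx=.0007)],.024)
rows([held(180-9*i,.0,sx=.0007) for i in range(0,5)],.024)
E
```

```text
t 15.475 p [0.4649 0.2661 0.1378] q [ 0.0822  0.9633 -0.023   0.2546] 
j [ 0.0123  0.0636 -0.9151  2.0949  0.6808  0.8636  1.6607] F [0.2002 0.567  0.4135] T [ 0.2407  0.4772 -0.0201] w 0.045
-0.1 -0.2 0.0 -0.0011 0.001 -0.0026 0.024 ;
-0.1 -0.2 0.0 -0.0011 0.001 -0.0026 0.024 ;
-0.1 -0.2 9.0 0.004 0.0014 -0.0026 0.024 ;
-0.1 -0.2 18.0 0.0091 0.0026 -0.0026 0.024 ;
-0.1 -0.2 27.0 0.0139 0.0046 -0.0026 0.024 ;
-0.1 -0.2 36.0 0.0183 0.0073 -0.0026 0.024 ;
```

Emit:
carry_out --increments "-0.1 -0.2 0 -0.001 0.001 -0.003 0.03; -0.1 -0.2 0 -0.001 0.001 -0.003 0.024; -0.1 -0.2 4 0.001 0.001 -0.003 0.024; -0.1 -0.2 9 0.004 0.001 -0.003 0.024; -0.1 -0.2 14 0.007 0.002 -0.003 0.024"

```text
time: 16.1
ee_pos: [0.4587, 0.2689, 0.1379]
eef_rot: [0.2, 0.945, 0.009, 0.258]
ft_force: [3.5, -3.9, 2.5]
width: 0.0243
```

```bash
python3 - <<'E'
from hc import *
show()
rows([held(166-7*i,.0,sx=.0007) for i in range(0,6)],.024)
E
```

```text
t 16.1 p [0.4587 0.2689 0.1379] q [0.2003 0.945  0.0091 0.2584] 
j [-0.0048  0.0538 -0.9137  2.104   0.6817  0.8652  1.3951] F [ 3.4517 -3.9333  2.5255] T [-0.5059 -0.6195 -0.285 ] w 0.0243
0.0 0.1 -0.2 0.0012 0.0 0.0007 0.024 ;
0.0 0.1 6.8 0.0052 0.0002 0.0007 0.024 ;
0.0 0.1 13.8 0.0092 0.001 0.0007 0.024 ;
0.0 0.1 20.8 0.0131 0.0022 0.0007 0.024 ;
0.1 0.1 27.8 0.0167 0.0038 0.0007 0.024 ;
0.1 0.1 34.8 0.0202 0.0059 0.0007 0.024 ;
```

Emit:
carry_out --increments "0 0.1 7 0.005 0 0.0005 0.024; 0 0.1 14 0.009 0.001 0.0005 0.024; 0 0.1 21 0.013 0.002 0.0005 0.024; 0.1 0.1 28 0.017 0.004 0.0005 0.024; 0.1 0.1 35 0.02 0.006 0.0005 0.024"

```text
time: 16.73
ee_pos: [0.4461, 0.2806, 0.1291]
eef_rot: [0.478, 0.84, 0.085, 0.244]
ft_force: [0.6, -6.3, 4.3]
width: 0.024
```

```bash
python3 - <<'E'
from hc import *
show()
rows([held(131-7*i,.0,sx=.0007) for i in range(0,6)],.024)
for n_ in("scene","top"):
    q,d=r.camera(n_); cv2.imwrite(f"pics/{n_}11.png",q); np.save(n_+"11.npy",d)
    a=q[180:320,180:320] if n_=="scene" else q[180:280,230:370]
    cv2.imwrite(f"pics/{n_}11z.png",cv2.resize(a,None,fx=4.2,fy=4.2,interpolation=cv2.INTER_CUBIC))
E
```

```text
t 16.725 p [0.4461 0.2806 0.1291] q [0.4777 0.8397 0.0854 0.2438] 
j [-0.0591  0.0752 -0.9088  2.11    0.7125  0.8838  0.7113] F [ 0.5806 -6.286   4.3373] T [-0.9623 -0.1002 -0.5291] w 0.024
-0.0 0.2 -0.5 0.0018 -0.0001 0.0002 0.024 ;
-0.0 0.2 6.5 0.0059 0.0001 0.0002 0.024 ;
-0.0 0.2 13.5 0.0099 0.0008 0.0002 0.024 ;
-0.0 0.2 20.5 0.0137 0.002 0.0002 0.024 ;
0.0 0.2 27.5 0.0174 0.0036 0.0001 0.024 ;
0.0 0.2 34.5 0.0209 0.0057 0.0001 0.024 ;
```

View pics/scene11z.png

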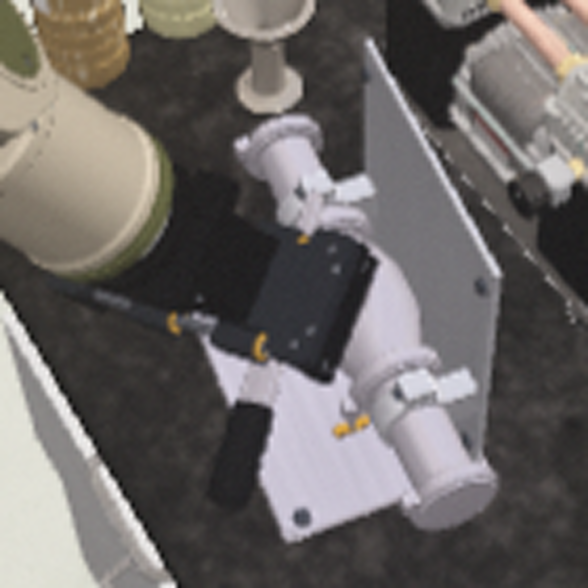

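Emit:
carry_out --increments "0 0.2 6.5 0.006 0 0 0.024; 0 0.2 13.5 0.01 0.001 0 0.024; 0 0.2 20.5 0.014 0.002 0 0.024; 0 0.2 27.5 0.0175 0.0035 0 0.024; 0 0.2 34.5 0.021 0.006 0 0.024"

```text
time: 17.45
ee_pos: [0.4415, 0.3002, 0.1243]
eef_rot: [0.706, 0.659, 0.154, 0.207]
ft_force: [-3.1, -6.8, 3.8]
width: 0.0235
```

```bash
python3 - <<'E'
from hc import *
show()
rows([held(96-3*i,.0,sx=.0007) for i in range(0,6)],.024)
for n_ in("scene","top"):
    q,d=r.camera(n_); cv2.imwrite(f"pics/{n_}12.png",q); np.save(n_+"12.npy",d)
    a=q[180:320,180:320] if n_=="scene" else q[180:280,230:370]
    cv2.imwrite(f"pics/{n_}12z.png",cv2.resize(a,None,fx=4.2,fy=4.2,interpolation=cv2.INTER_CUBIC))
E
```

```text
t 17.45 p [0.4415 0.3002 0.1243] q [0.7063 0.6594 0.154  0.2067] 
j [-0.1286  0.119  -0.8894  2.0875  0.7516  0.9147  0.0434] F [-3.1459 -6.8396  3.7912] T [-1.1057  0.7429 -0.7296] w 0.0235
0.0 0.2 -0.1 0.001 0.0001 -0.0 0.024 ;
0.0 0.2 2.9 0.0027 0.0001 -0.0 0.024 ;
0.0 0.2 5.9 0.0044 0.0002 -0.0 0.024 ;
0.0 0.2 8.9 0.0062 0.0005 -0.0 0.024 ;
0.0 0.2 11.9 0.0079 0.0008 -0.0 0.024 ;
0.0 0.2 14.9 0.0095 0.0012 -0.0 0.024 ;
```

View pics/top12z.png

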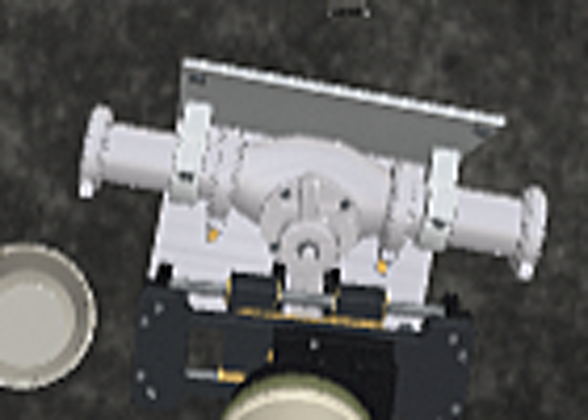

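View pics/scene12z.png

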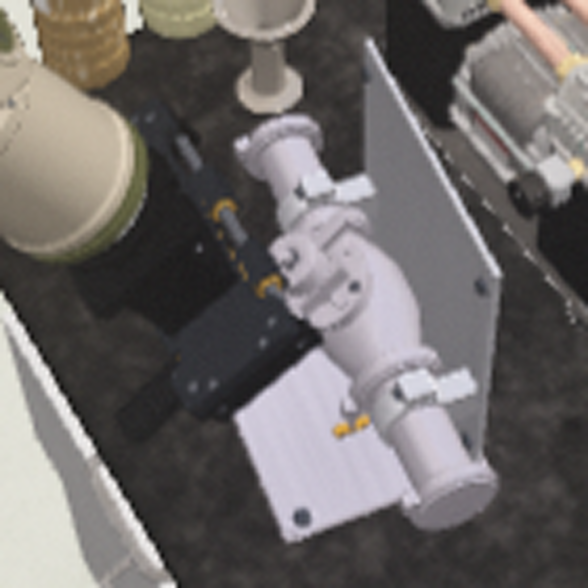

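Emit:
carry_out --increments "0 0.2 3 0.003 0 0 0.024; 0 0.2 6 0.0045 0 0 0.024; 0 0.2 9 0.006 0.0005 0 0.024; 0 0.2 10 0.007 0.0007 0 0.024; 0 0.2 10 0.0075 0.0008 0 0.024"

```text
time: 18.18
ee_pos: [0.4424, 0.3068, 0.1239]
eef_rot: [0.761, 0.596, 0.172, 0.192]
ft_force: [-3.8, -6.3, 1.8]
width: 0.0239
```

```bash
python3 - <<'E'
from hc import *
show();F=r.read_state()["ft_force"];print(F@e,F@Y,F@n)
rows([held(85,.0,sx=.0007),held(82,0,sx=.0007)],.024)
E
```

```text
t 18.175 p [0.4424 0.3068 0.1239] q [0.7608 0.5958 0.1717 0.1919] 
j [-0.1497  0.1334 -0.8794  2.076   0.7617  0.9232 -0.1427] F [-3.7781 -6.3011  1.7653] T [-0.9821  1.0415 -0.6711] w 0.0239
-1.4230810988712568 -6.847635313421312 2.859975358084281
0.0 0.1 0.9 0.0007 0.0003 -0.0001 0.024 ;
0.0 0.1 3.9 0.0025 0.0003 -0.0001 0.024 ;
```

Emit:
carry_out --increments "0 0.1 2 0.0015 0 0 0.024; 0 0.1 4 0.0025 0.0003 0 0.024; 0 0.1 6 0.0037 0.0003 0 0.024; 0 0.1 7 0.0045 0.0003 0 0.024; 0 0.1 7 0.0045 0.0003 0 0.024"

```text
time: 18.8
ee_pos: [0.4434, 0.3098, 0.1241]
eef_rot: [0.796, 0.548, 0.183, 0.181]
ft_force: [-4.0, -5.1, 2.9]
width: 0.0239
```

```bash
python3 - <<'E'
from hc import *
show();F=r.read_state()["ft_force"];print(F@e,F@Y,F@n)
rows([held(79,.0,sx=.0007),held(75,0,sx=.0007)],.024)
E
```

```text
t 18.8 p [0.4434 0.3098 0.1241] q [0.7957 0.5481 0.1829 0.1814] 
j [-0.1631  0.1411 -0.871   2.0687  0.767   0.9293 -0.2703] F [-3.9633 -5.112   2.9009] T [-0.8576  0.8    -0.5154] w 0.0239
-1.1869024868362101 -5.706735582822031 4.034895674455565
0.1 0.1 -0.1 0.001 0.0 -0.0003 0.024 ;
0.1 0.1 3.9 0.0033 0.0001 -0.0003 0.024 ;
```

```bash
python3 - <<'E'
from hc import *
for n_ in("scene","top"):
    q,d=r.camera(n_); cv2.imwrite(f"pics/{n_}13.png",q); np.save(n_+"13.npy",d)
    a=q[190:290,200:300] if n_=="scene" else q[200:290,250:360]
    cv2.imwrite(f"pics/{n_}13z.png",cv2.resize(a,None,fx=6,fy=6,interpolation=cv2.INTER_CUBIC))
E
```

```text
(no output)
```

View pics/top13z.png

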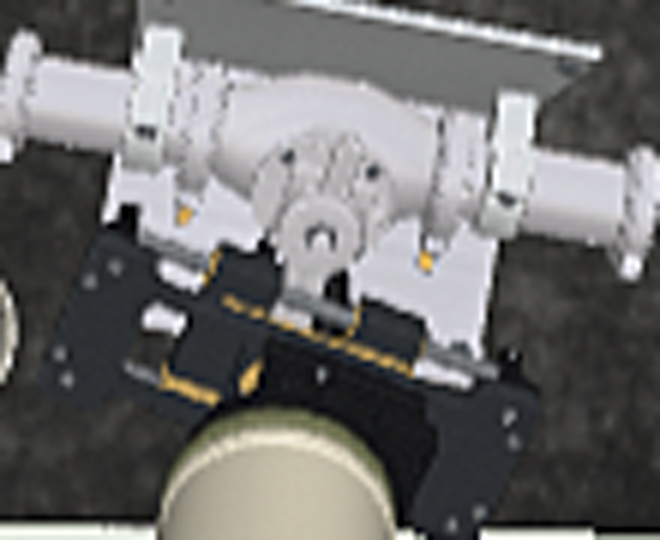

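View pics/scene13z.png

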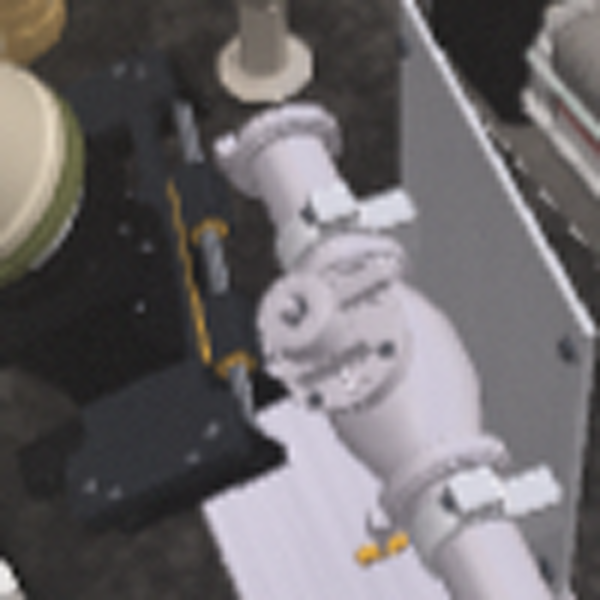

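Emit:
carry_out --increments "0 0.1 1 0.0012 0 0 0.024; 0 0.1 2 0.0022 0 0 0.024; 0 0.1 3 0.0032 0 0 0.024; 0 0.1 3 0.0037 0 0 0.024; 0 0.1 3 0.004 0 0 0.024"

```text
time: 19.52
ee_pos: [0.4441, 0.3111, 0.1238]
eef_rot: [0.81, 0.527, 0.186, 0.178]
ft_force: [-7.2, -9.5, 4.8]
width: 0.0242
```

```bash
python3 - <<'E'
from hc import *
show();F=r.read_state()["ft_force"];print(F@e,F@Y,F@n)
rows([held(76,.0,sx=.0007),held(73,0,sx=.0007)],.024)
E
```

```text
t 19.525 p [0.4441 0.3111 0.1238] q [0.81   0.5269 0.1863 0.1778] 
j [-0.171   0.1481 -0.8669  2.0634  0.7717  0.9365 -0.3268] F [-7.2057 -9.4775  4.7828] T [-1.7565  1.2915 -1.061 ] w 0.0242
-2.3767817416404533 -10.556127873935568 6.894945719322229
0.1 0.3 -0.1 0.0014 0.0001 -0.0008 0.024 ;
0.1 0.3 2.9 0.0031 0.0001 -0.0008 0.024 ;
```

Emit:
carry_out --increments "0 0.1 0 0.0025 0 0 0.024; 0 0.1 0 0.0035 0 0 0.024; 0 0.1 0 0.0045 0 0 0.024; 0 0.1 0 0.0045 0 0 0.024; 0 0.1 0 0.0045 0 0 0.024"

```text
time: 20.15
ee_pos: [0.4446, 0.3119, 0.1231]
eef_rot: [0.81, 0.527, 0.184, 0.179]
ft_force: [-10.2, -11.5, 5.7]
width: 0.0242
```

```bash
python3 - <<'E'
from hc import *
show();F=r.read_state()["ft_force"];print(F@e,F@Y,F@n)
rows([held(76,.0,sx=.0007),held(73,0,sx=.0007)],.024)
E
```

```text
t 20.15 p [0.4446 0.3119 0.1231] q [0.8103 0.5265 0.1842 0.1795] 
j [-0.1759  0.1569 -0.8661  2.0576  0.7772  0.946  -0.3316] F [-10.2137 -11.5469   5.7059] T [-2.2198  1.9427 -1.4293] w 0.0242
-4.1810397086853435 -13.102759991000502 9.002542373524921
0.1 0.6 -0.1 0.0005 0.0004 -0.0015 0.024 ;
0.1 0.6 2.9 0.0022 0.0004 -0.0016 0.024 ;
```

Emit:
carry_out --increments "0 0 0 -0.002 0 -0.001 0.03; 0 0 0 -0.003 0 -0.001 0.045; 0 0 0 -0.003 0 -0.001 0.05; 0 0 0 -0.003 0 -0.004 0.05; 0 0 0 -0.003 0 -0.01 0.05"

```text
time: 20.78
ee_pos: [0.4384, 0.3103, 0.1316]
eef_rot: [0.81, 0.527, 0.184, 0.179]
ft_force: [-0.3, 0.2, 0.0]
width: 0.0491
```

Emit:
carry_out --increments "0 0 0 0 0 -0.02 0.05; 0 0 0 0 0 -0.04 0.05; 0 0 0 0 0 -0.06 0.05; 0 0 0 0 0 -0.08 0.05; 0 0 0 0 0 -0.1 0.05"

```text
time: 21.4
ee_pos: [0.389, 0.3203, 0.2194]
eef_rot: [0.81, 0.527, 0.184, 0.179]
ft_force: [0.1, 0.6, 0.4]
width: 0.0498
```

```bash
python3 - <<'E'
from hc import *
show()
for n_ in("scene","top"):
    q,d=r.camera(n_); cv2.imwrite(f"pics/{n_}14.png",q); np.save(n_+"14.npy",d)
    a=q[190:290,200:300] if n_=="scene" else q[200:290,250:360]
    cv2.imwrite(f"pics/{n_}14z.png",cv2.resize(a,None,fx=6,fy=6,interpolation=cv2.INTER_CUBIC))
chk(14,-e)
E
```

```text
t 21.4 p [0.389  0.3203 0.2194] q [0.8102 0.5268 0.1844 0.1793] 
j [-0.1563 -0.0819 -0.9134  2.0029  0.4928  1.0769 -0.1331] F [0.0731 0.6238 0.4266] T [0.1584 0.3766 0.0195] w 0.0498
top 14 34 slices a: [(np.float64(0.09), 0.085, -0.0084), (np.float64(0.102), 0.0871, -0.0108), (np.float64(0.114), 0.0841, -0.0086)] end 0.1118 dark start 0.072
scene 14 175 slices a: [(np.float64(0.09), 0.0856, -0.0073), (np.float64(0.102), 0.085, -0.0071), (np.float64(0.114), 0.0851, -0.0074), (np.float64(0.126), 0.084, -0.0092), (np.float64(0.138), 0.0838, -0.0096)] end 0.1448 dark start 0.0865
```

View pics/top14z.png

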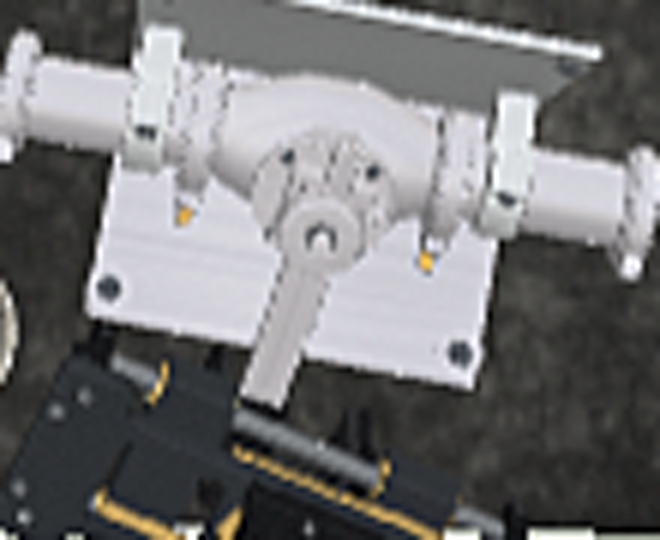

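View pics/scene14z.png

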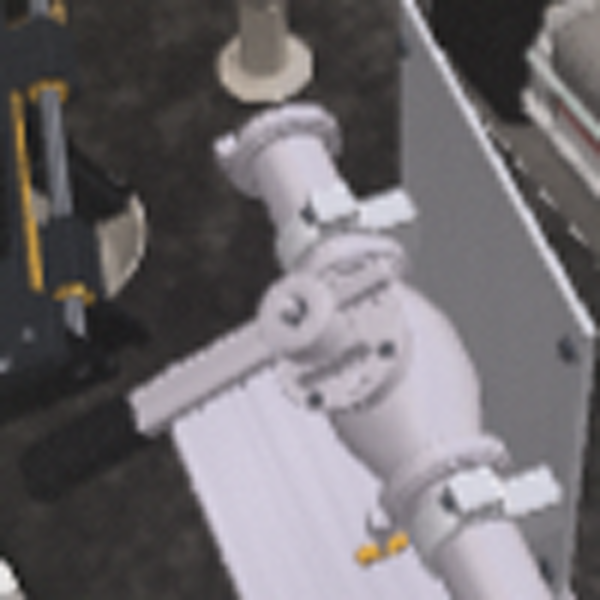

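```bash
python3 - <<'E'
from hc import *
R=Ro.from_quat(held(76,0)[1].as_quat())
for h in (.10,.055,.031): rows([(seat+.005*e+.001*Y+h*n,R)],.02)
for cam in("scene",):
    D=np.load(f"{cam}14.npy");P=cloud(cam,D);a=(P-A)@n;t=-(P-A)@e;y=(P-A)@Y
    for lo,hi in((.025,.08),(.09,.145)):
        k=(D>0)&(a>.076)&(a<.1)&(t>lo)&(t<hi)&(abs(y)<.035)
        ts=np.arange(lo,hi,.006);mid=[]
        for q in ts:
            s=k&(abs(t-q)<.004);mid.append((np.percentile(y[s],3)+np.percentile(y[s],97))/2)
        f=np.polyfit(ts,mid,1);print(k.sum(),"yaw deg",np.rad2deg(np.arctan(f[0])),"offset",f[1],np.round(mid,4), "ang from origin",np.rad2deg(np.arctan2(np.mean(mid)-.0005,np.mean(ts))))
E
```

```text
0.2 0.4 -0.0 0.0026 0.0378 0.015 0.02 ;
0.2 0.4 -0.0 0.0031 0.0377 0.06 0.02 ;
0.2 0.4 -0.0 0.0034 0.0377 0.084 0.02 ;
161 yaw deg 6.592207035042045 offset -0.0016239967776029973 [0.0009 0.0024 0.0026 0.0033 0.0039 0.0048 0.0055 0.0062 0.0072 0.007 ] ang from origin 4.2732012933240515
186 yaw deg 6.46084704327021 offset -0.001877873081619 [0.0089 0.0098 0.0086 0.0104 0.01   0.0118 0.0123 0.0135 0.0141 0.0145] ang from origin 5.308665577522332
```

Emit:
carry_out --increments "0 0 0 0.001 0.013 0 0.03; 0.2 0.4 0 0.002 0.026 0.005 0.02; 0.2 0.4 0 0.003 0.038 0.02 0.02; 0.2 0.4 0 0.003 0.038 0.04 0.02; 0.2 0.4 0 0.003 0.038 0.06 0.02"

```text
time: 22.12
ee_pos: [0.451, 0.3029, 0.1857]
eef_rot: [0.81, 0.527, 0.187, 0.176]
ft_force: [0.3, 0.3, -0.8]
width: 0.0206
```

```bash
python3 - <<'E'
from hc import *
show()
R=held(76,0)[1]
for h in (.031,.029): rows([(seat+.005*e+.001*Y+h*n,R)],.02)
E
```

```text
t 22.125 p [0.451  0.3029 0.1857] q [0.8099 0.5274 0.1872 0.1759] 
j [-0.1146  0.0305 -0.8599  2.0054  0.6072  0.9788 -0.1287] F [ 0.3482  0.3154 -0.7541] T [ 0.1742  0.4173 -0.0398] w 0.0206
-0.0 0.1 -0.1 0.0011 -0.0009 0.0217 0.02 ;
-0.0 0.1 -0.1 0.0011 -0.0009 0.0237 0.02 ;
```

Emit:
carry_out --increments "0 0 0 0 -0.001 0.006 0.02; 0 0 0 0 -0.001 0.012 0.02; 0 0 0 0 -0.001 0.018 0.02; 0 0 0 0 -0.001 0.021 0.02; 0 0 0 0 -0.001 0.023 0.02"

```text
time: 22.75
ee_pos: [0.4616, 0.3015, 0.1674]
eef_rot: [0.81, 0.527, 0.188, 0.177]
ft_force: [-23.6, -11.3, 34.1]
width: 0.02
```

```bash
python3 - <<'E'
from hc import *
show()
st=r.read_state();d=st["ee_pos"]-seat;print("TCP rel seat: e,Y,n",d@e,d@Y,d@n,"F",st["ft_force"]@e,st["ft_force"]@Y,st["ft_force"]@n)
E
```

```text
t 22.75 p [0.4616 0.3015 0.1674] q [0.8096 0.5271 0.188  0.1772] 
j [-0.1194  0.0764 -0.8529  2.0146  0.6662  0.9552 -0.1715] F [-23.5775 -11.285   34.1237] T [-2.693   1.5564 -1.6329] w 0.02
TCP rel seat: e,Y,n 0.005774140789205949 0.0002992271142889107 0.03150810788475917 F -1.4183108777231723 -15.096213937821297 40.22152850023521
```

Emit:
carry_out --increments "0 0 0 0 0 -0.006 0.02; 0 0 0 0 0 -0.02 0.02; 0 0 0 0 0 -0.05 0.02; 0 0 0 0 0 -0.08 0.02; 0 0 0 0 0 -0.11 0.02"

```text
time: 23.38
ee_pos: [0.4066, 0.3117, 0.2642]
eef_rot: [0.809, 0.527, 0.188, 0.177]
ft_force: [0.1, 0.0, 0.5]
width: 0.0196
```

```bash
python3 - <<'E'
from hc import *
show()
for n_ in("scene","top"):
    q,d=r.camera(n_); cv2.imwrite(f"pics/{n_}15.png",q); np.save(n_+"15.npy",d)
    a=q[190:290,200:300] if n_=="scene" else q[200:290,250:360]
    cv2.imwrite(f"pics/{n_}15z.png",cv2.resize(a,None,fx=6,fy=6,interpolation=cv2.INTER_CUBIC))
chk(15,-e);chk(15,Ro.from_rotvec(np.deg2rad(-6)*n).apply(-e))
for cam in("scene","top"):
    D=np.load(f"{cam}15.npy");P=cloud(cam,D);a=(P-A)@n;t=-(P-A)@e;y=(P-A)@Y
    for lo,hi in((.025,.08),(.09,.145)):
        k=(D>0)&(a>.076)&(a<.1)&(t>lo)&(t<hi)&(abs(y)<.035)
        ts=np.arange(lo,hi,.006);mid=[];am=[]
        for q in ts:
            s=k&(abs(t-q)<.004)
            if s.sum()<3: continue
            mid.append((q,(np.percentile(y[s],3)+np.percentile(y[s],97))/2,np.median(a[s])))
        mid=np.array(mid);
        if len(mid)>3: f=np.polyfit(mid[:,0],mid[:,1],1);print(cam,"yaw",np.rad2deg(np.arctan(f[0])),f[1],np.round(mid[:,2],4))
E
```

```text
t 23.375 p [0.4066 0.3117 0.2642] q [0.8094 0.5273 0.1883 0.1771] 
j [-0.1201 -0.1355 -0.8708  1.9417  0.4216  1.1107  0.002 ] F [0.0705 0.0113 0.516 ] T [0.1763 0.4015 0.0176] w 0.0196
top 15 few
scene 15 183 slices a: [(np.float64(0.09), 0.0882, -0.0065), (np.float64(0.102), 0.0878, -0.0063), (np.float64(0.114), 0.0873, -0.0081), (np.float64(0.126), 0.0882, -0.0081), (np.float64(0.138), 0.0872, -0.0089)] end 0.1455 dark start 0.0861
top 15 few
scene 15 214 slices a: [(np.float64(0.09), 0.0873, 0.0025), (np.float64(0.102), 0.0878, 0.0014), (np.float64(0.114), 0.0873, 0.0011), (np.float64(0.126), 0.0883, 0.0017), (np.float64(0.138), 0.0874, 0.0013)] end 0.1458 dark start 0.0869
scene yaw 6.341766690068526 -0.0015429106721600147 [0.0862 0.0863 0.0862 0.0866 0.0861 0.085  0.086  0.0856 0.0851 0.0862]
scene yaw 6.209980405371555 -0.0024081099972540986 [0.0873 0.0882 0.0881 0.0876 0.0875 0.0879 0.0884 0.0873 0.0877 0.0872]
top yaw -3.7898118865302526 0.007784230845679146 [0.0857 0.0858 0.0859 0.0861 0.0854 0.0859]
```

View pics/scene15.png

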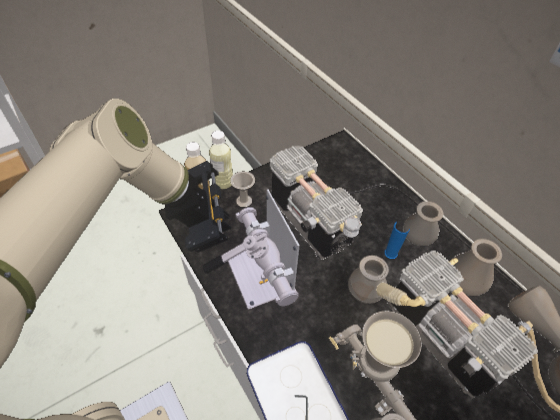

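View pics/top15.png

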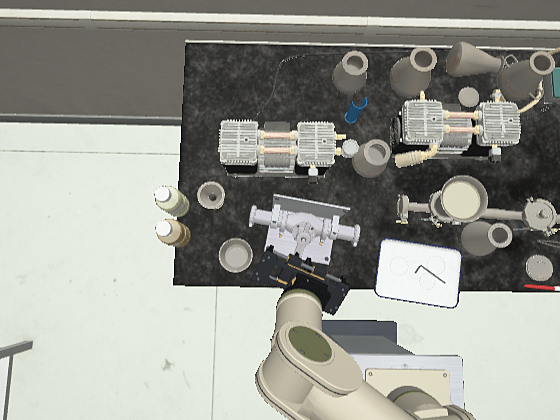

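```bash
python3 - <<'E'
from h import *
show(); print(r.close_job())
E
```

```text
t 23.475 p [0.4067 0.3135 0.2664] q [0.8087 0.5275 0.1908 0.177 ] 
j [-0.1209 -0.1375 -0.8718  1.9393  0.4223  1.1101  0.0013] F [0.8015 0.2231 0.4003] T [ 0.1714  0.4162 -0.0224] w 0.0203
the job is handed in; nothing more can be done
None
```

I pulled the lever off the stem, turned it end for end round the front, and pushed it back on with the handle to the right and the valve still open. I then swung the handle round to the front until it met the stop. The job was handed in at 23.5 s, and no verdict was reported.

- **Fully home:** pressing the lever in by its bar left it tilted about 0.035 rad, handle side low, and turning the valve tilted it again. Both times I pressed the boss square with the fingertips, at about 40 N. It stopped 31.5 mm above my estimate of the seat, against a boss height of 31 mm. In the last depth picture the bar and handle lie flat, within about 1 mm of their heights at the start.
- **Valve shut:** at the end of the swing the force rose to about 13 N while the lever moved under 1 mm, which I take as the stop. The handle stands about 96° from open. After the roughly 5.4° of play between slot and tang, that puts the stem at about 90°. I worked the stem angle out this way and did not measure it directly.
- **Check that disagreed:** the top camera gave a different handle direction in the last picture, about -4° against the scene camera's +6°. The gripper hid most of the handle in that view, so I went by the scene camera.
- **Surroundings:** by eye, the things standing round the valve look unmoved in the last pictures. The gripper was about 110 mm clear of the lever, with no contact force, when I handed in.

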